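# Load the jeweller's warm-air dryer

### The job

Lift the wire basket up and off its hooks and stand it level, fully down, in the dryer's well. Then put every ingot from the compartment tray into the basket (there are three to five; the doming punch stays in the tray), and once they are all in, press the start button fully down and let it go. Do not disturb the bowl, the jar and the stake.

Things in the scene. Friction and masses are not known exactly. Their poses are not given: they have to be found in the camera images.
- stand: Fixed steel stand; origin on the bench below its two hooks, +x toward its posts, z up. Two level prongs, 8 mm thick, run along x at y = +45 and -45 mm, centreline 192 mm high, from the posts (x = +140, 200 mm high) to x = -14 mm, then bend up to tips at x = -24 mm, 212 mm high at the top. It may stand on either side of the bench.
- basket_bar (a point): Middle of the straight top bar of the wire basket's rigid handle: round, 8 mm thick, 124 mm long along y, 95 mm above its underside, with a flat grip plate (50 mm along y, 8 mm thick, 26 mm high) in the middle. At the start it lies across both prongs, basket (0.3 kg) hanging. It leaves by rising 20 to 40 mm over the hook tips, then toward the stand's -x till it is all clear: its rim (57 mm below) passes under the prongs.
- basket_floor (a point): Centre of the basket's inner floor, 4 mm above its underside, 91 mm below basket_bar; same axes. Inside 176 mm (x) by 132 mm (y); walls 2 mm thick rise 34 mm above the floor. The handle arch stands in the plane x = 0 and parts the opening into two halves, each 88 by 132 mm.
- well (a point): Centre of the floor of the dryer's open well, 30 mm above the bench; z up. The well is 196 mm (x) by 152 mm (y), 40 mm deep; the basket (180 by 136 mm outside) fits with 8 mm play all round, its x along the well's x, either way round. The dryer is a fixed grey box 70 mm high; its button deck (50 mm high) is on the -x side. It may stand on either side of the bench.
- start_top (a point): Centre of the top of the dryer's round start button (32 mm across), on the deck; pressed straight down.
- start (a joint): Start button travel in m: 0 up, 0.006 fully down; it is a spring that returns, about 5 N fully down.
- tray: Fixed wooden tray on the bench, 248 mm (x) by 244 mm (y), origin under its centre. Two compartments along x by three along y, each about 118 by 76 mm, centres at x = +-61, y = -80, 0, +80 mm; floor 4 mm thick, walls and dividers 4 mm thick and only 14 mm high above the bench, lower than the ingots' tops.
- punch_c (a point): Centre of a steel doming punch in one of the compartments (12 mm square shank, ball at one end, square head 20 mm at the other, 88 mm long along x). Stays in the tray.
- bowl: White bowl, 94 mm across, 40 mm high; origin under its centre. Bystander.
- jar: Amber jar with a black lid, 60 mm across, 75 mm high; origin under its centre. Bystander.
- stake: Upright steel mandrel stake, 70 mm foot, 90 mm high; origin under its centre. Bystander.
- ingot1_c (a point): Centre of a plain grey cast metal ingot: bar 70 mm (x) by 22 mm (y) by 18 mm (z), about 0.2 kg, lying flat in a compartment of the tray, at most one to a compartment. None if absent today.
- ingot2_c (a point): Centre of a plain grey cast metal ingot: bar 70 mm (x) by 22 mm (y) by 18 mm (z), about 0.2 kg, lying flat in a compartment of the tray, at most one to a compartment. None if absent today.
- ingot3_c (a point): Centre of a plain grey cast metal ingot: bar 70 mm (x) by 22 mm (y) by 18 mm (z), about 0.2 kg, lying flat in a compartment of the tray, at most one to a compartment. None if absent today.
- ingot4_c (a point): Centre of a plain grey cast metal ingot: bar 70 mm (x) by 22 mm (y) by 18 mm (z), about 0.2 kg, lying flat in a compartment of the tray, at most one to a compartment. None if absent today.
- ingot5_c (a point): Centre of a plain grey cast metal ingot: bar 70 mm (x) by 22 mm (y) by 18 mm (z), about 0.2 kg, lying flat in a compartment of the tray, at most one to a compartment. None if absent today.
Mind the look-alikes: they are no part of the job. What is shaped like the part that bears basket_bar but brown is not meant.

How it is judged:
By the outcome, as a careful person would: the job done as asked, in the order asked, and still so for the second after the job is handed in, with the robot touching nothing.
Of ingot1, ingot2, ingot3, ingot4, ingot5 only 3 to 5 are there at a start; the rules pass over those that are not, and their reading is None.
At some moment in a run one of ingot1, ingot2, ingot3, ingot4, ingot5 may be knocked a few centimetres aside while the robot is not near it.
It also fails if it takes over 210 s, if anything falls off the work surface, if the arm or the gripper's body presses on something with over 40 N, if the wrist force passes 120 N, or if a joint passes its speed limit or range.

### The arm

A 6-joint arm with a two-finger parallel gripper is mounted at the origin on the work surface. World frame = base frame: x ahead of the robot, y to its left, z up, the work surface at z = 0. Lengths are in m, angles in degrees, forces in N, time in s.
With the tool pointing down it reaches from about 0.35 to 0.875 m from the base axis. Payload 4.2 kg.
Tool frame: the origin (TCP) lies midway between the tips of the shut fingers; the grasp point (between the pads) lies 19 mm behind it; z points along the fingers, y is the direction in which the jaws open and shut (so a half turn about z gives the same grasp; the last joint's range is limited). The gripper opens to 87 mm and grips with 3 to 60 N. Pads are 19 mm wide; open, the fingers measure 117 mm over their backs; the gripper's body (75 mm by 190 mm) begins 51 mm behind the grasp point.
Start: joints at [-55.886, 22.042, 0.453, 0, -68.411, -14.817], TCP at [0.207, -0.59, 0.189] pointing down, gripper open.
Joint ranges: [-179.83, 179.83], [-69.29, 118.12], [-61.27, 80.66], [-181.25, 117.63], [-171.15, -9.14], [-177.46, 177.46]. Speed limits (degrees/s): [159.86, 159.86, 180, 180, 180, 180].

### API

Orientations are given as a 3x3 rotation matrix whose columns are the frame's x, y, z axes.
In Python, from station import sense, capture, get_calibration, finish_job, spot_in, spot_point gives the robot as it stands.
- The arm moves only by the shell command python3 -m inch 'ROWS'. ROWS is JSON, a list of rows, each an object with "fingers": the finger opening in cm, from 0 to 8.7; "delta_pos": the shift along the tool's x, y, z in cm, a list of three; "spin": the turn about the tool's z in degrees. In form: [{"fingers": fingers, "delta_pos": [dx, dy, dz], "spin": spin}, ...]. A call has 1 to 20 rows; each row is the pose to reach, as a shift and turn from the pose commanded when the call began, along the tool's axes at that moment; what a row does not reach only later rows make up. A row lasts 1/10 s, in which the tool goes at most 50 mm and 8.59 degrees, less where a joint would pass 70% of its speed; a pose out of reach is approached as far as the arm can. A call with a gripper value outside its range is refused whole. The fingers move at their own pace and stop on an object; the grip force is fixed at half the most. Time passes only in rows, so rows that repeat a pose let the fingers close. It gives the time, the measured TCP pose, the force and the opening at its end, in the units of the state.
- sense(): the state, without advancing time (a new reading comes with each control period).
- capture(name): name is "scene" or "top" or "wrist"; returns the picture (420x560x3 uint8, red, green, blue); there is no depth.
- get_calibration(name): a dict with "K" (3x3 intrinsics, pixels), "dist" ([k1, k2, p1, p2, k3] as OpenCV has them; the pictures are not rectified), "T" (4x4, takes a point from camera to world coordinates). Camera axes: x right, y up, looking along -z (the intrinsics and any distortion apply to the point x, -y, -z); pixel columns grow to the right and rows downward; lengths in m; the calibration is good to about 2 mm. A picture is of the moment at which its call begins: read the wrist's pose just before it. get_calibration takes no time and is no camera call; for the wrist camera it gives the pose at the moment of the call.
- finish_job(): hands the job in, once; it reports no verdict.
Trained networks look in the newest picture that a camera, given by its name, has taken for a name from the list of things; names that differ only in an ending like _2 or _b are one class to them, and where a whole thing is asked for, a point or a joint stands for the part that bears it (a point fixed in the world has none). Each returns a list of dicts, best first, with "conf" (0 to 1); they miss things now and then, are a little off and sometimes report something else, mostly with a low value. They report only what shows in the picture. A call takes as long as a camera call. They do not tell look-alikes from the thing itself.
- spot_in(camera, target): "extent" ([left, top, right, bottom] as shares, 0 to 1, of the picture: columns of its width, rows of its height, round what is visible of it).
- spot_point(camera, target): "location" ([column, row] as shares, 0 to 1, of the picture: columns of its width, rows of its height: a listed point, or the origin of a listed thing).
The state is a dict: "time_s": time; "joints": joint angles; "joint_velocities": joint speeds; "effort": joint torques, N m; "tcp_pos": TCP position; "ee_rot": TCP orientation; "wrist_force": force on the tool from outside, world axes, zero at the start; "moment": the same for the moment, N m; "gripper_width": opening from 0.0 (shut) to 1.0 (fully open).
Only numpy, scipy, OpenCV 4.12 (cv2) and the standard library are available. Lean on these libraries where they do the work, as an engineer would, in place of code of your own. Each camera call takes 0.05 s, during which the arm holds its last target.

## Working session

There is one attempt and no reset: what is moved stays moved. The work goes in short steps, Python scripts to look and compute and a shell command to move; the robot and the scene stay as the last step left them, time stands still between calls to the robot, and variables do not carry over. Pictures are saved under pics/ and viewed, and the job is handed in when it is done.

```bash
ls -la; mkdir -p pics; python3 - <<'E'
from station import *
import cv2,numpy as np
s=sense();print({k:np.round(v,3).tolist() for k,v in s.items()})
for n in ["scene","top","wrist"]:
    im=capture(n);cv2.imwrite(f"pics/{n}0.png",cv2.cvtColor(im,cv2.COLOR_RGB2BGR))
    c=get_calibration(n);print(n,np.round(c["K"],1).tolist(),np.round(c["dist"],3),np.round(c["T"],3).tolist())
E
```

```text
total 12
drwxr-xr-x  3 agent agent 4096 Dec  7 14:07 .
drwxr-xr-x 23 root  root  4096 Dec  7 14:07 ..
drwxr-xr-x  2 agent agent 4096 Dec  7 14:07 pics
{'time_s': 0.0, 'joints': [-55.887, 22.092, 0.379, -0.028, -68.413, -14.815], 'joint_velocities': [-0.036, -0.069, -0.013, 0.085, -0.082, 0.035], 'effort': [-0.001, -39.066, 18.74, 4.22, 0.011, -0.0], 'tcp_pos': [0.206, -0.589, 0.188], 'ee_rot': [[-0.944, -0.33, -0.001], [-0.33, 0.944, 0.002], [0.0, 0.002, -1.0]], 'wrist_force': [-0.431, 0.588, 0.177], 'moment': [0.0, 0.02, -0.005], 'gripper_width': 0.996}
scene [[409.2, 0.0, 277.9], [0.0, 409.2, 207.5], [0.0, 0.0, 1.0]] [0.03 0.   0.   0.   0.  ] [[-0.695, -0.516, 0.501, 1.044], [0.719, -0.481, 0.503, 0.525], [-0.019, 0.709, 0.705, 0.881], [0.0, 0.0, 0.0, 1.0]]
top [[385.4, 0.0, 278.1], [0.0, 385.4, 203.1], [0.0, 0.0, 1.0]] [-0.076  0.     0.     0.     0.   ] [[0.023, 0.98, -0.198, 0.319], [-1.0, 0.022, -0.008, -0.028], [-0.004, 0.198, 0.98, 1.187], [0.0, 0.0, 0.0, 1.0]]
wrist [[339.1, 0.0, 276.3], [0.0, 339.1, 211.7], [0.0, 0.0, 1.0]] [-0.077  0.     0.     0.     0.   ] [[-0.329, -0.907, -0.264, 0.133], [0.944, -0.315, -0.095, -0.615], [0.003, -0.281, 0.96, 0.384], [0.0, 0.0, 0.0, 1.0]]
```

View pics/scene0.png

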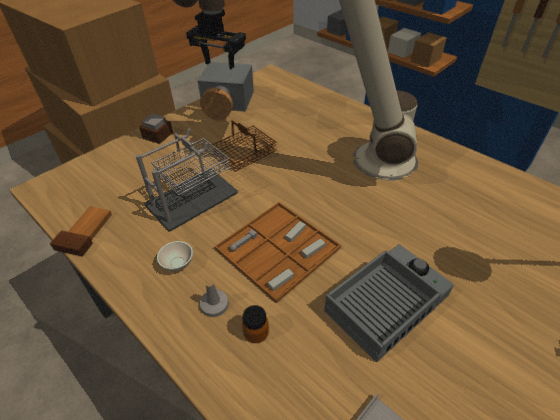

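View pics/top0.png

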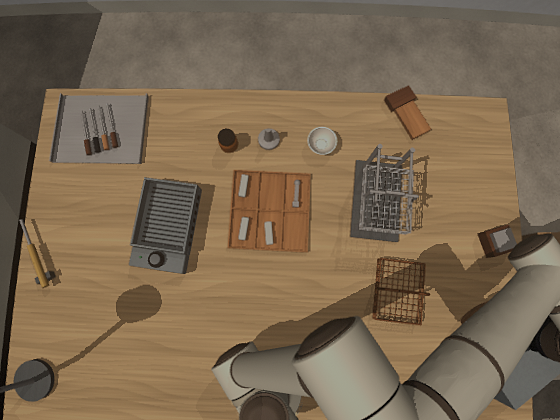

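View pics/wrist0.png

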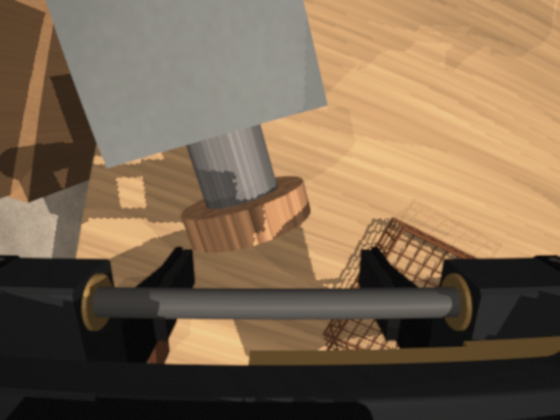

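The real basket is the grey one hanging on the stand (scene ~(190,175), top ~(385,195)). The brown wire basket on the bench (scene (245,145), top (400,290)) is the look-alike. Three ingots show in the top view at (244,185), (244,228) and (268,232), and the punch is at (297,193).

```bash
cat > h.py <<'E'
from station import *
import cv2,numpy as np
def ray(cal,px):
    p=cv2.undistortPoints(np.array([[px]],float),np.array(cal["K"]),np.array(cal["dist"]))[0,0]
    T=np.array(cal["T"]);d=T[:3,:3]@np.array([p[0],-p[1],-1]);return T[:3,3],d
def atz(cal,px,z):
    o,d=ray(cal,px);return o+d*(z-o[2])/d[2]
def proj(cal,P):
    T=np.array(cal["T"]);q=T[:3,:3].T@(np.array(P,float)-T[:3,3]);q=np.array([q[0],-q[1],-q[2]])
    return cv2.projectPoints(q.reshape(1,1,3),np.zeros(3),np.zeros(3),np.array(cal["K"]),np.array(cal["dist"]))[0][0,0]
def tri(l):
    A=np.zeros((3,3));b=np.zeros(3)
    for cal,px in l:
        o,d=ray(cal,px);d=d/np.linalg.norm(d);M=np.eye(3)-np.outer(d,d);A+=M;b+=M@o
    x=np.linalg.solve(A,b);return x,[np.round(proj(c,x)-p,1) for c,p in l]
def save(n,f,crop=None,s=1):
    im=capture(n);c=get_calibration(n)
    a=cv2.cvtColor(im,cv2.COLOR_RGB2BGR)
    if crop: a=a[crop[1]:crop[3],crop[0]:crop[2]]
    cv2.imwrite("pics/"+f,cv2.resize(a,None,fx=s,fy=s,interpolation=cv2.INTER_CUBIC));return im,c
E
python3 - <<'E'
from h import *
cal={}
for n,cr in [("scene",(120,110,300,250)),("top",(330,130,450,330))]:
    _,cal[n]=save(n,n+"_c.png",cr,4 if n=="scene" else 3)
Z=dict(stand=0,basket_bar=.196,basket_floor=.11,well=.03,start_top=.06,tray=0,punch_c=.012,ingot1_c=.013,bowl=0,jar=0,stake=0)
for t in Z:
    for n in ["scene","top"]:
        for r in spot_point(n,t)[:6]:
            px=np.array(r["location"])*[560,420]
            if r["conf"]>.15: print(t,n,round(r["conf"],2),px.round(1),atz(cal[n],px,Z[t]).round(3))
print(sense()["time_s"])
E
```

```text
stand scene 0.65 [200.  192.4] [ 0.539 -0.333  0.   ]
stand scene 0.21 [382.3 304.8] [0.487 0.318 0.   ]
stand top 0.78 [377.6 209.4] [ 0.546 -0.332  0.   ]
stand top 0.72 [243.5 184. ] [0.618 0.093 0.   ]
basket_bar scene 0.87 [187.3 145.3] [ 0.553 -0.323  0.196]
basket_bar scene 0.83 [243.4 128.1] [ 0.388 -0.27   0.196]
basket_bar top 0.8 [393.7 189. ] [ 0.565 -0.326  0.196]
basket_bar top 0.69 [408.2 290.4] [ 0.301 -0.355  0.196]
basket_floor scene 0.91 [247.6 151. ] [ 0.382 -0.268  0.11 ]
basket_floor scene 0.79 [190.6 169.7] [ 0.559 -0.325  0.11 ]
basket_floor scene 0.42 [292.7 232.8] [0.536 0.065 0.11 ]
basket_floor top 0.91 [387.8 203.1] [ 0.544 -0.334  0.11 ]
basket_floor top 0.6 [397.5 292.2] [ 0.294 -0.353  0.11 ]
well scene 0.93 [382.4 303.4] [0.503 0.323 0.03 ]
well top 0.9 [164.3 214.6] [0.509 0.33  0.03 ]
well top 0.55 [267.3 231.5] [0.465 0.012 0.03 ]
well top 0.18 [244.6 182.5] [0.616 0.087 0.03 ]
start_top scene 0.63 [420.9 262. ] [0.357 0.332 0.06 ]
start_top top 0.63 [154.  260.6] [0.367 0.34  0.06 ]
tray scene 0.57 [276.  244.1] [ 0.527 -0.006 -0.   ]
tray top 0.65 [269.7 210.3] [0.536 0.007 0.   ]
punch_c scene 0.69 [240.8 241.6] [ 0.594 -0.077  0.012]
punch_c top 0.69 [297.2 196.8] [ 0.578 -0.078  0.012]
punch_c top 0.6 [153. 260.] [0.371 0.359 0.012]
bowl scene 0.8 [174.1 264.2] [ 0.764 -0.158  0.   ]
bowl scene 0.64 [239.1 238. ] [ 0.582 -0.099  0.   ]
bowl scene 0.5 [292.4 230.3] [ 0.457 -0.008  0.   ]
bowl top 0.67 [321.8 144.9] [ 0.755 -0.156  0.   ]
jar scene 0.71 [176. 263.] [ 0.759 -0.157  0.   ]
jar scene 0.47 [194.1 166.4] [ 0.47  -0.451  0.   ]
jar top 0.78 [229.5 145.5] [0.747 0.144 0.   ]
stake scene 0.63 [214.7 303.7] [0.768 0.017 0.   ]
stake scene 0.23 [295.3 232.2] [0.457 0.003 0.   ]
stake top 0.86 [271.3 140.2] [0.768 0.009 0.   ]
1.35
```

View pics/scene_c.png

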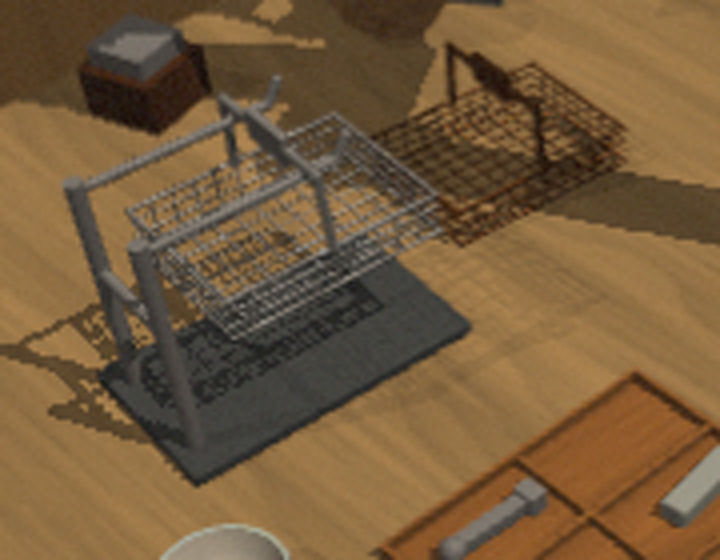

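View pics/top_c.png

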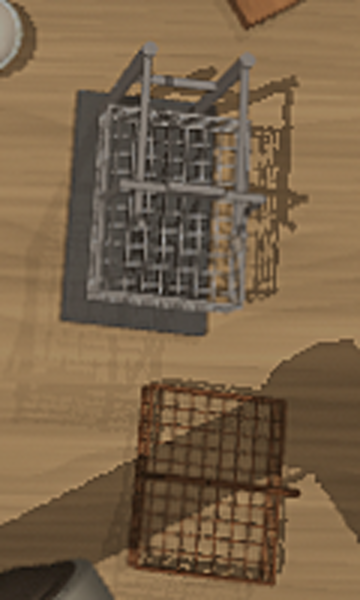

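```bash
python3 - <<'E'
import cv2
t=cv2.imread("pics/top0.png");s=cv2.imread("pics/scene0.png")
def c(a,b,f,k): cv2.imwrite("pics/"+f,cv2.resize(a[b[1]:b[3],b[0]:b[2]],None,fx=k,fy=k,interpolation=cv2.INTER_CUBIC))
c(t,(345,140,435,245),"t_st.png",5.5); c(s,(130,120,245,230),"s_st.png",5)
c(t,(120,165,220,285),"t_dr.png",5); c(s,(315,235,465,365),"s_dr.png",4.5)
E
```

```text
(no output)
```

View pics/t_st.png

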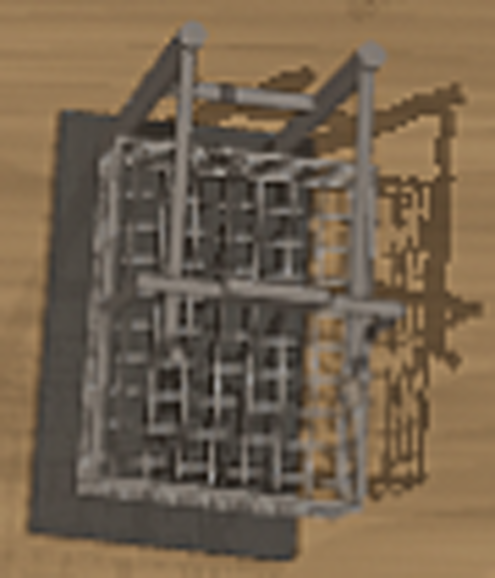

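View pics/s_st.png

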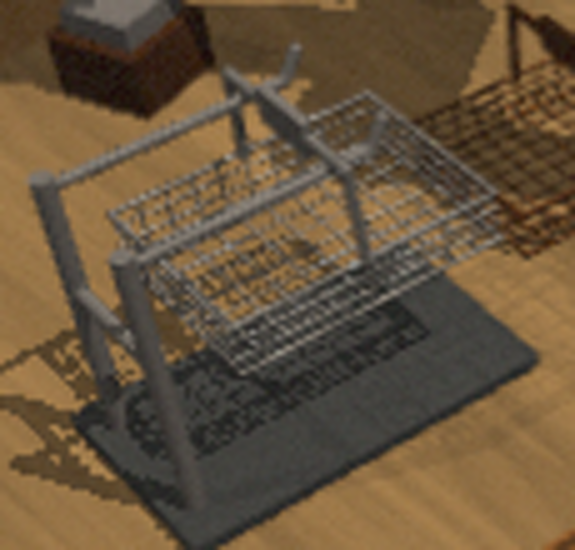

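View pics/t_dr.png

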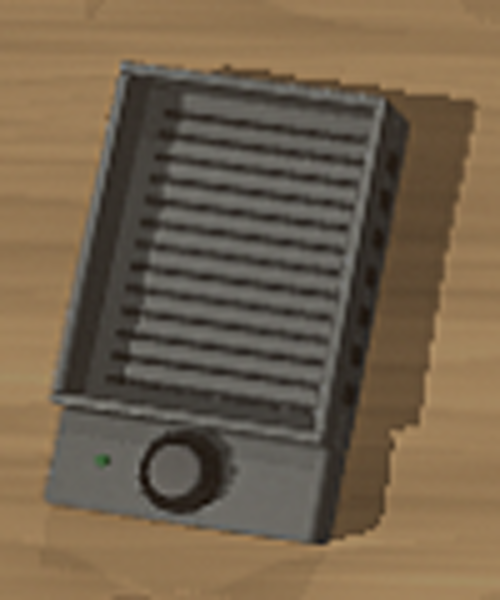

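View pics/s_dr.png

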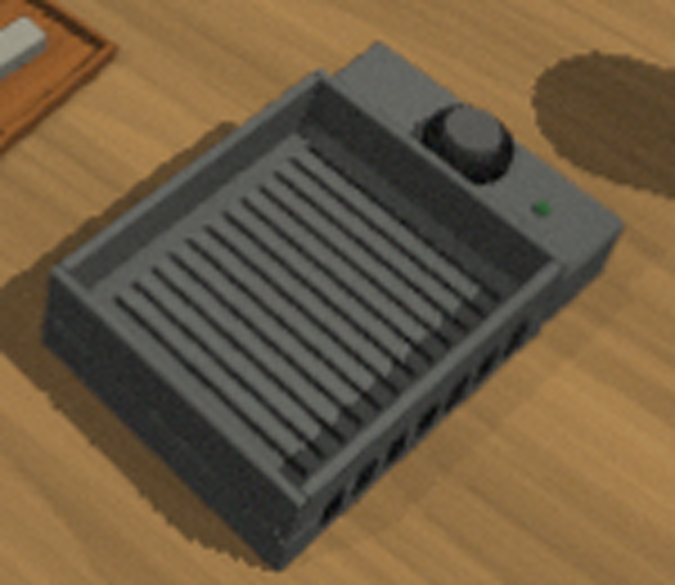

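```bash
python3 - <<'E'
from h import *
T=get_calibration("top");S=get_calibration("scene")
def yaw(a,b): return np.degrees(np.arctan2(b[1]-a[1],b[0]-a[0])).round(1)
for c,n,L in [(T,"top",dict(pl=(379.5,146.9),pr=(412.5,149.6),bl=(370.5,191.5),br=(418.1,196.4))),(S,"scene",dict(pl=(154.6,172),pr=(138.6,156.6),bl=(201,155),br=(176.4,134.4)))]:
    P={k:atz(c,v,.2) for k,v in L.items()}
    for k in P: print(n,k,P[k].round(4))
    print("lens",np.linalg.norm(P['pl']-P['pr']),np.linalg.norm(P['bl']-P['br']),"yaws",yaw(P['pr'],P['pl'])-90,yaw(P['br'],P['bl'])-90,"mid p",(P['pl']/2+P['pr']/2).round(4),"b",(P['bl']/2+P['br']/2).round(4))
tp=[(145,177.8),(197.2,184.6),(184.4,253),(131,245.6)];sc=[(382.1,345.4),(327.7,294.6),(386.6,251.2),(439.4,293.9)]
for n,c,L in [("top",T,tp),("scene",S,sc)]:
    P=np.array([atz(c,p,.07) for p in L]);print(n,P.round(4).tolist(),"c",P.mean(0).round(4))
    print([np.linalg.norm(P[i]-P[(i+1)%4]).round(3) for i in range(4)],yaw(P[3],P[0]),yaw(P[2],P[1]),yaw(P[1],P[0])-90,yaw(P[2],P[3])-90)
print("btn",tri([(T,(156,259)),(S,(420.1,263.9))]))
E
```

```text
top pl [ 0.6801 -0.291   0.2   ]
top pr [ 0.675  -0.3814  0.2   ]
top bl [ 0.5553 -0.263   0.2   ]
top br [ 0.5451 -0.3899  0.2   ]
lens 0.09053121832851811 0.12730614666008055 yaws -3.200000000000003 -4.599999999999994 mid p [ 0.6776 -0.3362  0.2   ] b [ 0.5502 -0.3264  0.2   ]
scene pl [ 0.6851 -0.287   0.2   ]
scene pr [ 0.6775 -0.3743  0.2   ]
scene bl [ 0.5575 -0.2553  0.2   ]
scene br [ 0.5451 -0.3846  0.2   ]
lens 0.08760117998320763 0.12984909508311207 yaws -5.0 -5.5 mid p [ 0.6813 -0.3307  0.2   ] b [ 0.5513 -0.3199  0.2   ]
top [[0.614, 0.3861, 0.07], [0.596, 0.225, 0.07], [0.3911, 0.2493, 0.07], [0.4081, 0.4092, 0.07]] c [0.5023 0.3174 0.07  ]
[np.float64(0.162), np.float64(0.206), np.float64(0.161), np.float64(0.207)] -6.4 -6.8 -6.400000000000006 -6.0
scene [[0.613, 0.3881, 0.07], [0.5947, 0.2285, 0.07], [0.3938, 0.2551, 0.07], [0.4178, 0.4118, 0.07]] c [0.5048 0.3209 0.07  ]
[np.float64(0.161), np.float64(0.203), np.float64(0.159), np.float64(0.197)] -6.9 -7.5 -6.5 -8.700000000000003
btn (array([0.37065342, 0.33406092, 0.06695596]), [array([-0.6,  0.3]), array([-0.8, -0. ])])
```

```bash
python3 -m inch '[{"fingers":8.7,"delta_pos":[0,0,-5],"spin":0},{"fingers":8.7,"delta_pos":[0,0,-11],"spin":0},{"fingers":6,"delta_pos":[-4,1.4,-12],"spin":0},{"fingers":6,"delta_pos":[-8,2.8,-12],"spin":0},{"fingers":6,"delta_pos":[-12,4.2,-12],"spin":-8},{"fingers":6,"delta_pos":[-16,5.6,-12],"spin":-16},{"fingers":6,"delta_pos":[-20,7,-12],"spin":-24},{"fingers":6,"delta_pos":[-24,8.4,-12],"spin":-32},{"fingers":6,"delta_pos":[-28,9.5,-12],"spin":-40},{"fingers":6,"delta_pos":[-32,10.8,-12],"spin":-48},{"fingers":6,"delta_pos":[-36,12,-12],"spin":-56},{"fingers":6,"delta_pos":[-41.2,13.8,-12],"spin":-66},{"fingers":6,"delta_pos":[-41.2,13.8,-12],"spin":-66},{"fingers":6,"delta_pos":[-41.2,13.8,-12],"spin":-66},{"fingers":6,"delta_pos":[-41.2,13.8,-12],"spin":-66},{"fingers":6,"delta_pos":[-41.2,13.8,-12],"spin":-66}]'
python3 - <<'E'
from h import *
s=sense();print(s["joints"].round(1) if hasattr(s["joints"],"round") else s["joints"])
save("wrist","w1.png",None,1.4);save("top","t1.png");save("scene","s1.png")
for t in ["basket_bar"]:
    for n in ["wrist","scene"]:
        c=get_calibration(n)
        for r in spot_point(n,t)[:6]:
            px=np.array(r["location"])*[560,420];print(n,round(r["conf"],2),px.round(1),atz(c,px,.2).round(4))
E
```

```text
time_s: 2.95
tcp_pos: [0.5488, -0.3244, 0.3098]
ee_rot: [[-0.084, -0.996, 0.0], [-0.996, 0.084, -0.0], [0.0, -0.0, -1.0]]
wrist_force: [-0.7, -0.3, 0.3]
gripper_width: 0.693
[-16.1  20.4  14.9   0.  -84.5  11.2]
wrist 0.83 [272.1 198.8] [ 0.5521 -0.3248  0.2   ]
wrist 0.59 [481.5 111.8] [ 0.3585 -0.3892  0.2   ]
scene 0.74 [242.1 126.9] [ 0.3901 -0.2729  0.2   ]
scene 0.6 [200.9 192.7] [ 0.6525 -0.1357  0.2   ]
scene 0.59 [183.9 144.7] [ 0.5606 -0.328   0.2   ]
```

View pics/w1.png

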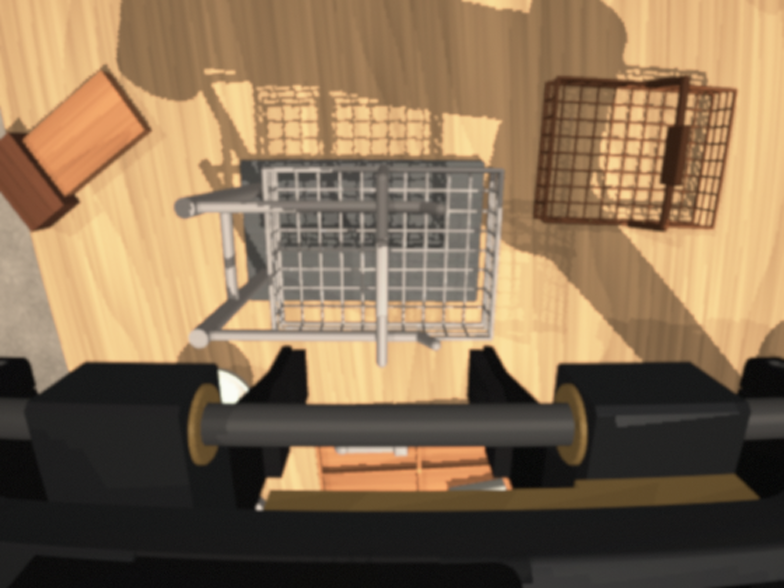

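View pics/s1.png

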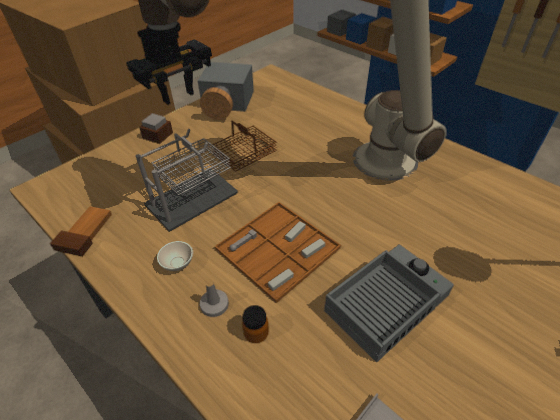

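The wrist view shows the grey basket with its bar at about (382,170)-(382,362) in the enlarged picture, lying across both hook prongs. The brown look-alike is at (640,150). Next I'll measure the bar ends.

```bash
python3 - <<'E'
from h import *
c=get_calibration("wrist")
A=atz(c,(382/1.4,170/1.4),.2);B=atz(c,(382/1.4,363/1.4),.2);print(A,B,np.linalg.norm(A-B),(A+B)/2,np.degrees(np.arctan2(*(B-A)[:2])))
p=[atz(c,(x/1.4,y/1.4),.2) for x,y in [(184,207),(199,338)]];print(p, np.degrees(np.arctan2(*(p[1]-p[0])[:2])))
s=sense();print(s['tcp_pos'])
a=cv2.imread("pics/w1.png")[130:400,150:540];cv2.imwrite("pics/w1c.png",cv2.resize(a,None,fx=2,fy=2))
E
```

```text
[ 0.54559925 -0.39399937  0.2       ] [ 0.55702262 -0.26371777  0.2       ] 0.13078145014785572 [ 0.55131094 -0.32885857  0.2       ] 5.011002783497753
[array([ 0.67480568, -0.38277258,  0.2       ]), array([ 0.68243077, -0.29280836,  0.2       ])] 4.844630401107351
[ 0.54922806 -0.32408987  0.30965748]
```

View pics/w1c.png

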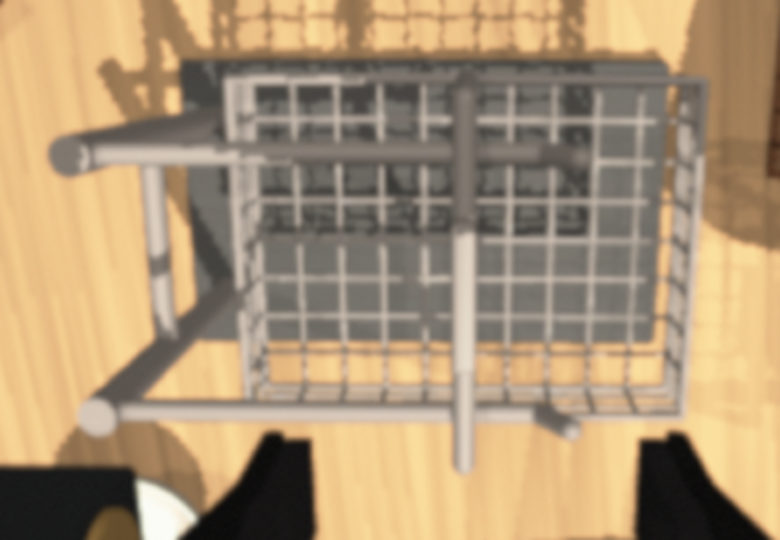

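```bash
python3 -m inch '[{"fingers":6,"delta_pos":[0,-0.2,4],"spin":0},{"fingers":6,"delta_pos":[0,-0.2,8],"spin":0},{"fingers":6,"delta_pos":[0,-0.2,11],"spin":0},{"fingers":6,"delta_pos":[0,-0.2,12.7],"spin":0},{"fingers":6,"delta_pos":[0,-0.2,12.7],"spin":0},{"fingers":6,"delta_pos":[0,-0.2,12.7],"spin":0}]'
python3 - <<'E'
from h import *
save("scene","s2.png",(110,30,270,230),3)
save("wrist","w2.png")
E
```

```text
time_s: 3.8
tcp_pos: [0.5521, -0.3242, 0.1831]
ee_rot: [[-0.082, -0.997, 0.001], [-0.997, 0.082, -0.001], [0.001, -0.001, -1.0]]
wrist_force: [0.9, -1.8, 0.4]
gripper_width: 0.693
```

View pics/s2.png

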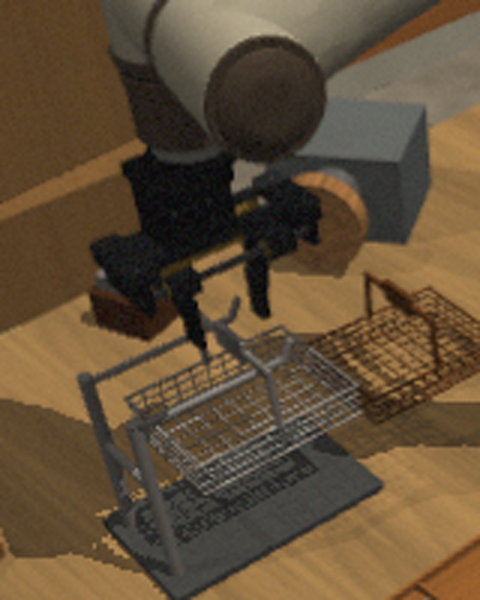

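View pics/w2.png

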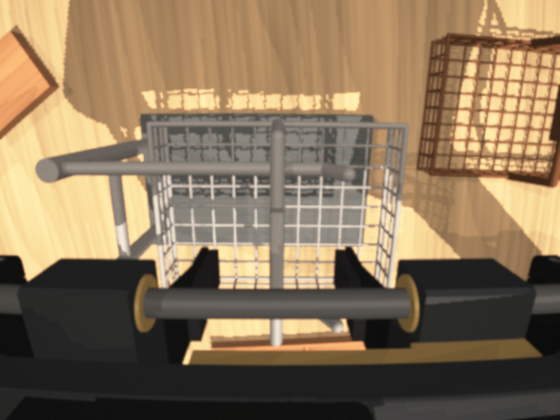

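The fingers straddle the bar: it sits at column 277 and the fingers are at 215 and 343. I'll close on it now.

```bash
python3 -m inch '[{"fingers":3,"delta_pos":[0,0,0],"spin":0},{"fingers":0.3,"delta_pos":[0,0,0],"spin":0},{"fingers":0.3,"delta_pos":[0,0,0],"spin":0},{"fingers":0.3,"delta_pos":[0,0,0],"spin":0},{"fingers":0.3,"delta_pos":[0,0,0],"spin":0},{"fingers":0.3,"delta_pos":[0,0,0],"spin":0},{"fingers":0.3,"delta_pos":[0,0,0],"spin":0},{"fingers":0.3,"delta_pos":[0,0,0],"spin":0}]'
```

```text
time_s: 4.7
tcp_pos: [0.5518, -0.3236, 0.1823]
ee_rot: [[-0.082, -0.997, -0.0], [-0.997, 0.082, 0.0], [-0.0, 0.0, -1.0]]
wrist_force: [0.2, 0.4, -0.2]
gripper_width: 0.075
```

```bash
python3 -m inch '[{"fingers":0.3,"delta_pos":[0,0,-1],"spin":0},{"fingers":0.3,"delta_pos":[0,0,-2],"spin":0},{"fingers":0.3,"delta_pos":[0,0,-3],"spin":0},{"fingers":0.3,"delta_pos":[0,0,-3],"spin":0},{"fingers":0.3,"delta_pos":[0,0,-3],"spin":0}]'
python3 - <<'E'
from h import *
save("scene","s3.png",(110,30,270,230),3)
E
```

```text
time_s: 5.2
tcp_pos: [0.552, -0.3235, 0.2129]
ee_rot: [[-0.082, -0.997, 0.001], [-0.997, 0.082, -0.0], [-0.0, -0.001, -1.0]]
wrist_force: [1.0, 0.6, 0.4]
gripper_width: 0.032
```

View pics/s3.png

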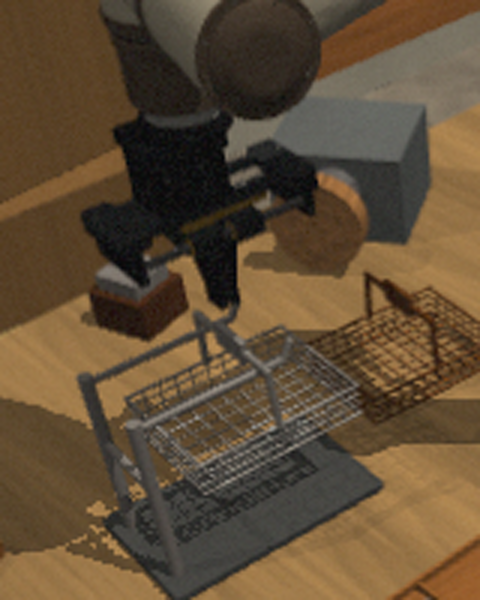

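```bash
python3 - <<'E'
from h import *
S=get_calibration("scene")
for z in (.182,.2,.213): print(z,proj(S,[.552,-.3235,z]))
s=sense();print(s["tcp_pos"],s["gripper_width"],s["wrist_force"])
save("wrist","w3.png")
save("scene","s4.png",(150,90,230,190),7)
E
```

```text
0.182 [188.47380858 149.1774933 ]
0.2 [187.35638611 143.98603424]
0.213 [186.53315393 140.16362376]
[ 0.5516448  -0.32347646  0.21231045] 0.032715122048315566 [ 0.63848451  0.10830938 -0.0053392 ]
```

View pics/w3.png

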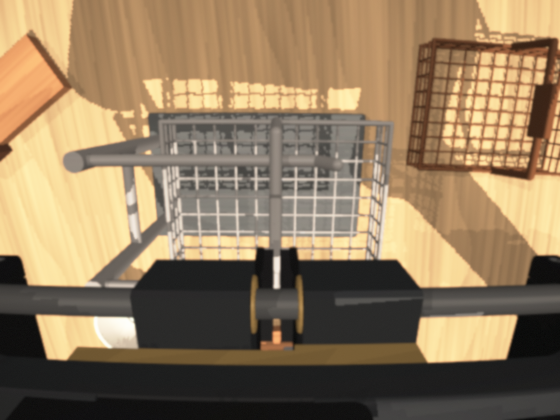

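View pics/s4.png

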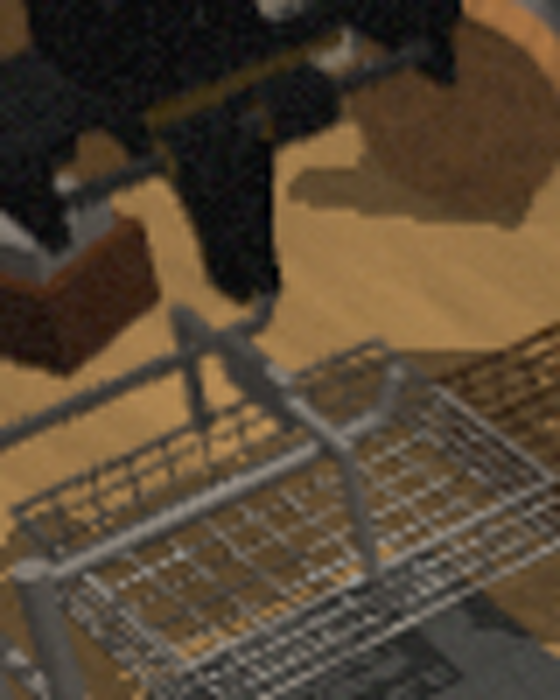

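```bash
python3 - <<'E'
from h import *
S=get_calibration("scene");W=get_calibration("wrist");T=get_calibration("top");s=sense()
p=np.array(s["tcp_pos"]);print(proj(W,p),proj(W,p+[0,0,.019]),proj(W,p+[0,0,.025]),np.array(W["T"])[:3,3]-p)
print(proj(S,[.207,-.59,.189]), proj(T,p))
save("top","t4.png",(330,120,450,250),5)
save("wrist","w4.png",(200,200,360,360),4)
E
```

```text
[275.25931421 242.7592706 ] [275.22632997 255.21537585] [275.21463145 259.65187352] [-0.00671723 -0.07719058  0.19530648]
[220.22420231  74.0285776 ] [394.51826338 192.45031306]
```

View pics/w4.png

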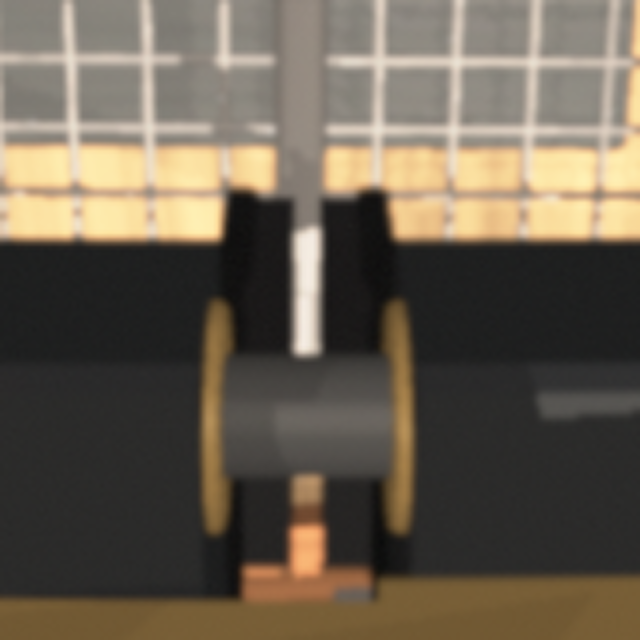

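View pics/t4.png

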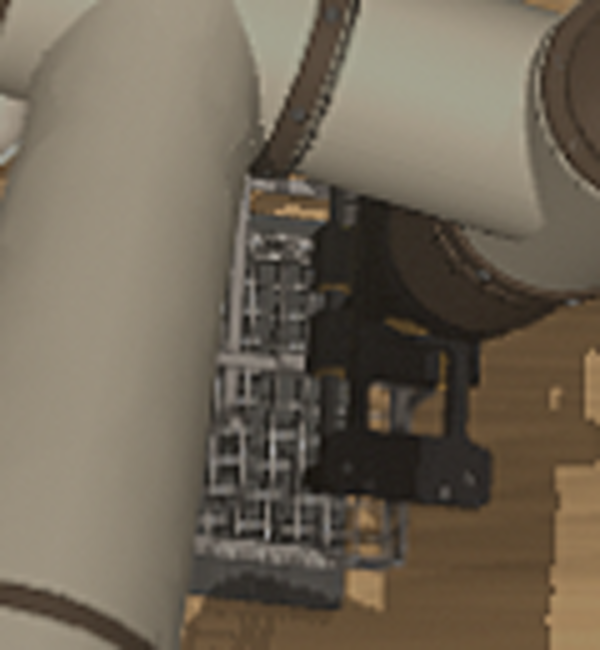

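The grasp missed. In the scene view the fingertip shows about 25 mm higher than the reported TCP implies (row 133, where 140 is expected), and the wrist view agrees. I'll descend further: the body stays above the bar either way.

```bash
python3 -m inch '[{"fingers":5,"delta_pos":[0,0,0],"spin":0},{"fingers":5,"delta_pos":[0,0,0],"spin":0},{"fingers":5,"delta_pos":[0,0,0],"spin":0},{"fingers":5,"delta_pos":[0,0,0],"spin":0},{"fingers":5,"delta_pos":[0,0,0],"spin":0},{"fingers":5,"delta_pos":[0,0,0],"spin":0},{"fingers":5,"delta_pos":[0,0,2],"spin":0},{"fingers":5,"delta_pos":[0,0,4],"spin":0},{"fingers":5,"delta_pos":[0,0,5.6],"spin":0},{"fingers":5,"delta_pos":[0,0,5.6],"spin":0},{"fingers":5,"delta_pos":[0,0,5.6],"spin":0}]'
python3 - <<'E'
from h import *
save("scene","s5.png",(150,90,230,190),7)
save("wrist","w5.png")
E
```

```text
time_s: 6.55
tcp_pos: [0.552, -0.3239, 0.1567]
ee_rot: [[-0.082, -0.997, -0.0], [-0.997, 0.082, -0.001], [0.001, -0.0, -1.0]]
wrist_force: [0.1, -0.2, 0.5]
gripper_width: 0.576
```

View pics/s5.png

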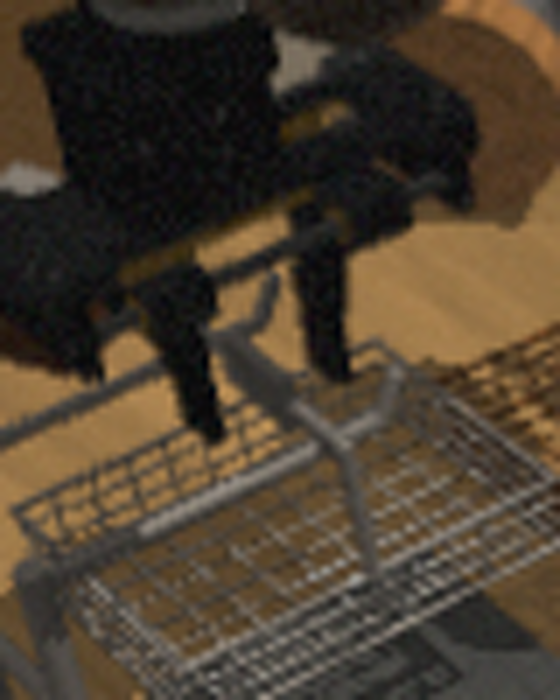

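View pics/w5.png

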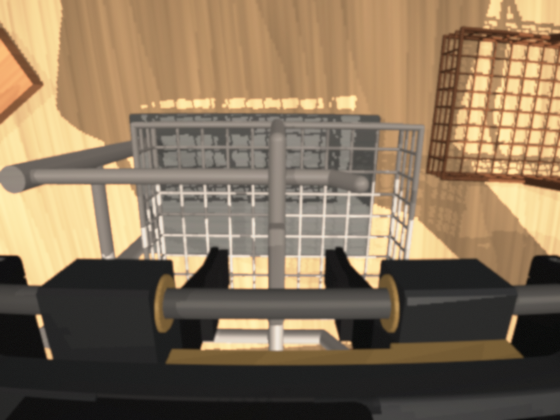

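```bash
python3 -m inch '[{"fingers":3,"delta_pos":[0,0,0],"spin":0},{"fingers":0,"delta_pos":[0,0,0],"spin":0},{"fingers":0,"delta_pos":[0,0,0],"spin":0},{"fingers":0,"delta_pos":[0,0,0],"spin":0},{"fingers":0,"delta_pos":[0,0,0],"spin":0},{"fingers":0,"delta_pos":[0,0,0],"spin":0},{"fingers":0,"delta_pos":[0,0,0],"spin":0},{"fingers":0,"delta_pos":[0,0,0],"spin":0},{"fingers":0,"delta_pos":[0,0,0],"spin":0}]'; python3 -m inch '[{"fingers":0,"delta_pos":[0,0,-0.5],"spin":0},{"fingers":0,"delta_pos":[0,0,-1],"spin":0},{"fingers":0,"delta_pos":[0,0,-1],"spin":0}]'
python3 - <<'E'
from h import *
save("scene","s6.png",(150,90,230,190),7)
E
```

```text
time_s: 7.55
tcp_pos: [0.5519, -0.3237, 0.1564]
ee_rot: [[-0.082, -0.997, 0.0], [-0.997, 0.082, -0.0], [0.0, -0.0, -1.0]]
wrist_force: [1.1, 0.3, -0.2]
gripper_width: 0.089
time_s: 7.85
tcp_pos: [0.552, -0.3238, 0.1669]
ee_rot: [[-0.082, -0.997, 0.001], [-0.997, 0.082, -0.0], [0.0, -0.001, -1.0]]
wrist_force: [0.4, -0.7, -3.5]
gripper_width: 0.091
```

View pics/s6.png

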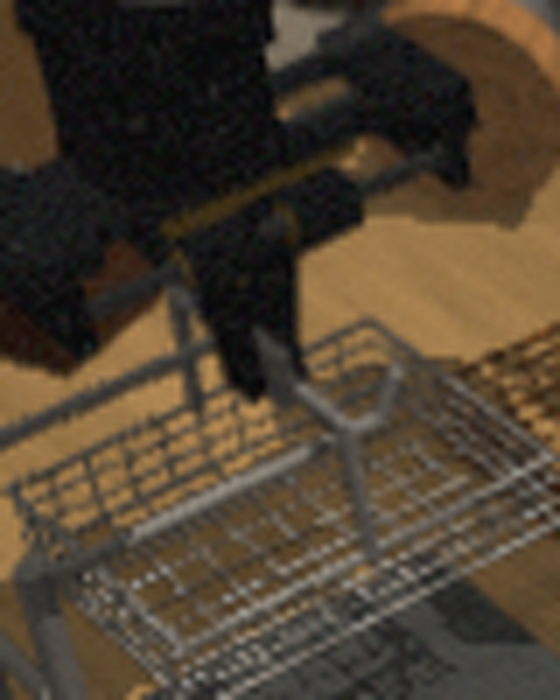

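Gripped: the opening is 7.9 mm, the force is -3.5 N, and the basket is rising off the prongs. Next it goes 2 cm further up, then out along the stand's -x.

```bash
python3 -m inch '[{"fingers":0,"delta_pos":[0,0,-1],"spin":0},{"fingers":0,"delta_pos":[0,0,-2],"spin":0},{"fingers":0,"delta_pos":[0,0,-2],"spin":0},{"fingers":0,"delta_pos":[0,1,-2],"spin":0},{"fingers":0,"delta_pos":[0,3,-2],"spin":0},{"fingers":0,"delta_pos":[0,5,-2],"spin":0},{"fingers":0,"delta_pos":[0,7,-2],"spin":0},{"fingers":0,"delta_pos":[0,9,-2],"spin":0},{"fingers":0,"delta_pos":[0,11,-2],"spin":0},{"fingers":0,"delta_pos":[0,13,-2],"spin":0},{"fingers":0,"delta_pos":[0,14,-2],"spin":0},{"fingers":0,"delta_pos":[0,14,-2],"spin":0},{"fingers":0,"delta_pos":[0,14,-2],"spin":0}]'
python3 - <<'E'
from h import *
save("scene","s7.png",(110,30,310,230),3)
E
```

```text
time_s: 9.2
tcp_pos: [0.4128, -0.3124, 0.1866]
ee_rot: [[-0.082, -0.997, 0.001], [-0.997, 0.082, -0.001], [0.0, -0.001, -1.0]]
wrist_force: [0.7, -0.4, -3.3]
gripper_width: 0.089
```

View pics/s7.png

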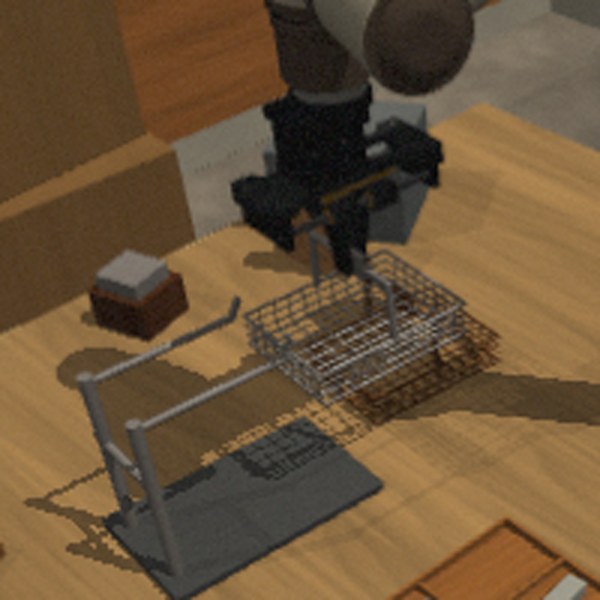

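```bash
python3 -m inch '[{"fingers":0,"delta_pos":[0,0,-3],"spin":0},{"fingers":0,"delta_pos":[-2,0,-5],"spin":0},{"fingers":0,"delta_pos":[-6,-0.3,-5],"spin":0},{"fingers":0,"delta_pos":[-10,-0.6,-5],"spin":0},{"fingers":0,"delta_pos":[-14,-0.8,-5],"spin":0},{"fingers":0,"delta_pos":[-18,-1,-5],"spin":0},{"fingers":0,"delta_pos":[-22,-1.3,-5],"spin":0},{"fingers":0,"delta_pos":[-26,-1.6,-5],"spin":0},{"fingers":0,"delta_pos":[-30,-1.8,-5],"spin":0},{"fingers":0,"delta_pos":[-34,-2.1,-5],"spin":1},{"fingers":0,"delta_pos":[-38,-2.4,-5],"spin":1.9},{"fingers":0,"delta_pos":[-42,-2.6,-5],"spin":1.9},{"fingers":0,"delta_pos":[-46,-2.8,-5],"spin":1.9},{"fingers":0,"delta_pos":[-50,-3,-5],"spin":1.9},{"fingers":0,"delta_pos":[-54,-3.3,-5],"spin":1.9},{"fingers":0,"delta_pos":[-58,-3.6,-5],"spin":1.9},{"fingers":0,"delta_pos":[-61,-3.8,-5],"spin":1.9},{"fingers":0,"delta_pos":[-63.8,-3.9,-5],"spin":1.9},{"fingers":0,"delta_pos":[-63.8,-3.9,-5],"spin":1.9},{"fingers":0,"delta_pos":[-63.8,-3.9,-5],"spin":1.9}]'
python3 -m inch '[{"fingers":0,"delta_pos":[0,0,0],"spin":0},{"fingers":0,"delta_pos":[0,0,0],"spin":0},{"fingers":0,"delta_pos":[0,0,0],"spin":0}]'
python3 - <<'E'
from h import *
save("scene","s8.png",(280,150,500,380),3);save("wrist","w8.png",None,1.4);save("top","t8.png",(90,120,290,300),3)
E
```

```text
time_s: 11.25
tcp_pos: [0.5034, 0.3214, 0.2353]
ee_rot: [[-0.114, -0.994, -0.001], [-0.994, 0.114, -0.001], [0.002, 0.001, -1.0]]
wrist_force: [-0.4, -1.2, -3.2]
gripper_width: 0.084
time_s: 11.55
tcp_pos: [0.5036, 0.3198, 0.2367]
ee_rot: [[-0.116, -0.993, 0.0], [-0.993, 0.116, 0.0], [-0.0, -0.0, -1.0]]
wrist_force: [0.2, -0.4, -2.2]
gripper_width: 0.092
```

View pics/s8.png

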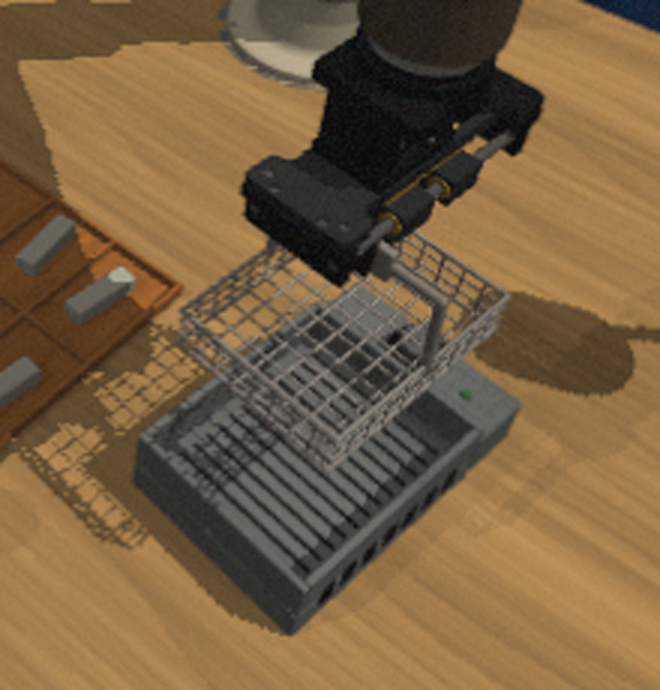

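View pics/w8.png

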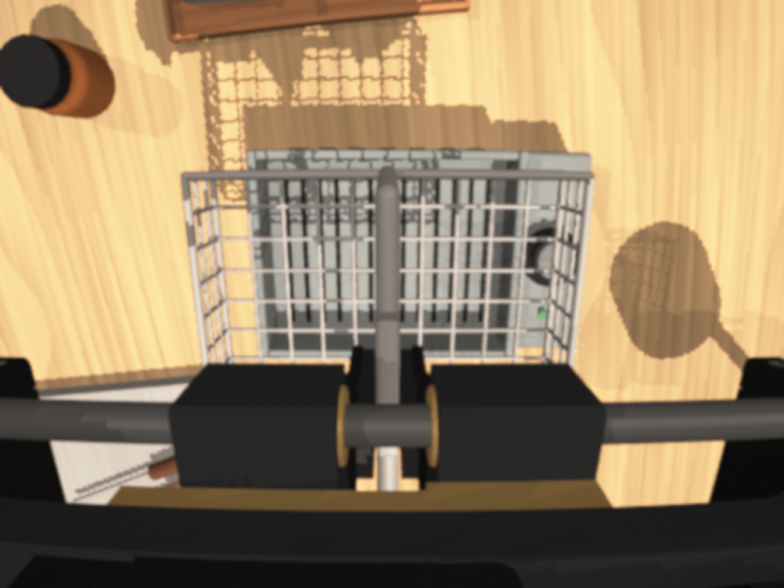

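View pics/t8.png

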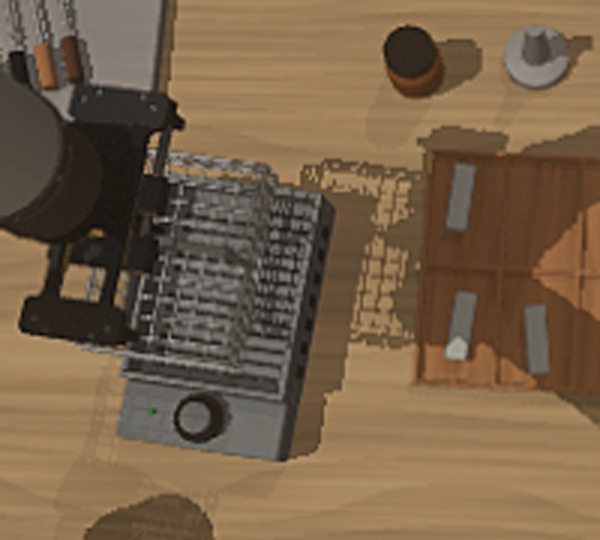

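```bash
python3 - <<'E'
from h import *
c=get_calibration("wrist");p=np.array(sense()["tcp_pos"]);print(p)
for x,y,z in [(248,152,.07),(525,153,.07),(388,170,.2807),(184,173,.2237),(592,175,.2237)]:
    print((x,y),atz(c,(x/1.4,y/1.4),z).round(4))
x=np.array(sense()["ee_rot"])[:,0]
print("expected bar end",(p+x*.062).round(4),"btn", (p).round(3))
for z in (.075,): 
  q=atz(c,(545/1.4,258/1.4),.067);print(q)
# scene: rim corners in scene with z
S=get_calibration("scene");f=lambda u,v:(280+u/3,150+v/3)
for u,v in [(180,313),(335,437),(508,297)]: print(atz(S,f(u,v),.2237).round(4))
T=get_calibration("top");
R=np.array(sense()["ee_rot"])
for sx in(-1,1):
  for sy in(-1,1):
    q=p+R[:,0]*.068*sx+R[:,1]*.090*sy;q[2]=.2237;print(q.round(3),(proj(S,q)-[280,150])*3, proj(c,q)*1.4)
E
```

```text
[0.50352054 0.3200688  0.23665445]
(248, 152) [0.595  0.2266 0.07  ]
(525, 153) [0.3918 0.2512 0.07  ]
(388, 170) [0.4939 0.247  0.2807]
(184, 173) [0.5816 0.2385 0.2237]
(592, 175) [0.4062 0.26   0.2237]
expected bar end [0.4964 0.2585 0.2366] btn [0.504 0.32  0.237]
[0.37847032 0.33312319 0.067     ]
[0.5884 0.2423 0.2237]
[0.6003 0.3719 0.2237]
[0.4254 0.395  0.2237]
[0.601 0.377 0.224] [342.00270573 442.62900446] [211.78857889 452.70284011]
[0.422 0.398 0.224] [514.70476039 296.53178714] [559.69064499 452.22692505]
[0.585 0.242 0.224] [182.79286086 310.03043007] [178.29537359 182.42651385]
[0.406 0.263 0.224] [354.11467233 187.62322387] [592.00171725 181.82452378]
```

```bash
python3 -m inch '[{"fingers":0,"delta_pos":[0,0,3],"spin":0},{"fingers":0,"delta_pos":[0,0,6],"spin":0},{"fingers":0,"delta_pos":[0,0,9],"spin":0},{"fingers":0,"delta_pos":[0,0,10.8],"spin":0},{"fingers":0,"delta_pos":[0,0,10.8],"spin":0},{"fingers":0,"delta_pos":[0,0,10.8],"spin":0}]'
python3 - <<'E'
from h import *
save("scene","s9.png",(300,180,480,380),3.5);save("wrist","w9.png",None,1.4)
E
```

```text
time_s: 12.3
tcp_pos: [0.5041, 0.3207, 0.1291]
ee_rot: [[-0.115, -0.993, 0.001], [-0.993, 0.115, 0.0], [-0.0, -0.001, -1.0]]
wrist_force: [-0.4, -0.1, -1.4]
gripper_width: 0.088
```

View pics/s9.png

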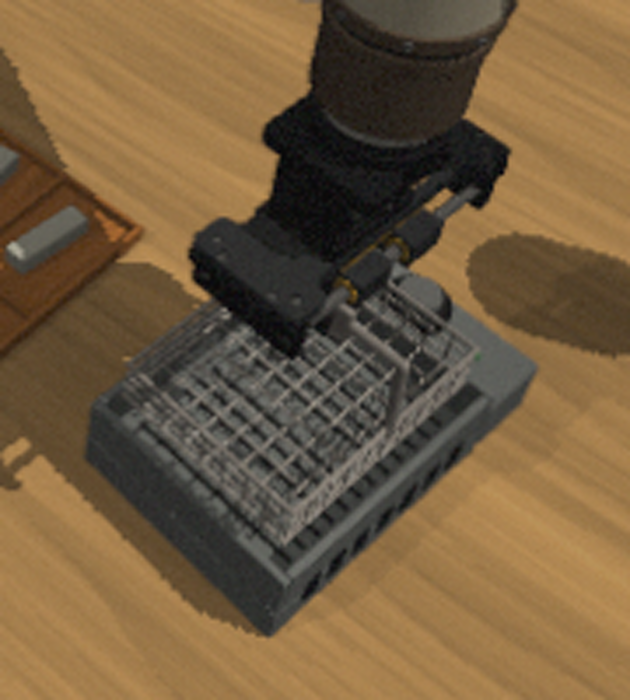

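View pics/w9.png

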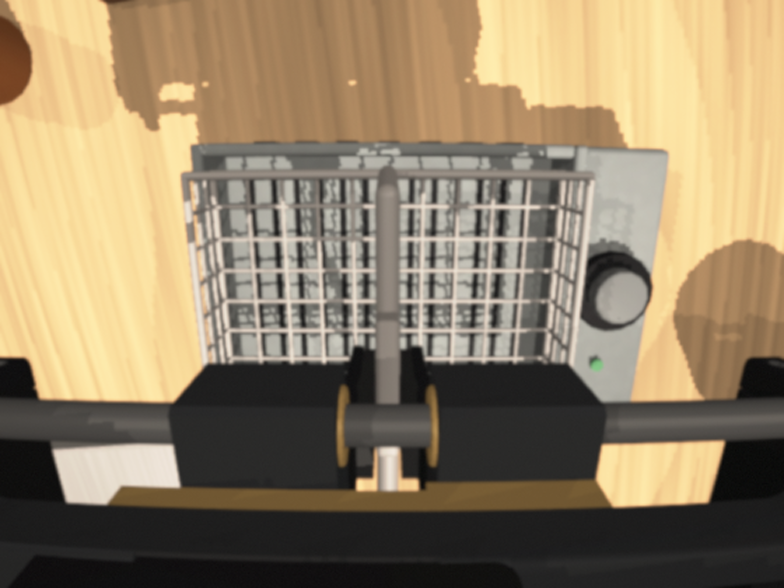

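```bash
python3 -m inch '[{"fingers":0,"delta_pos":[0,0,0.6],"spin":0},{"fingers":0,"delta_pos":[0,0,1.2],"spin":0},{"fingers":0,"delta_pos":[0,0,1.8],"spin":0},{"fingers":0,"delta_pos":[0,0,1.8],"spin":0}]';python3 -m inch '[{"fingers":0,"delta_pos":[0,0,0.6],"spin":0},{"fingers":0,"delta_pos":[0,0,1.2],"spin":0},{"fingers":0,"delta_pos":[0,0,1.8],"spin":0},{"fingers":0,"delta_pos":[0,0,2.4],"spin":0},{"fingers":0,"delta_pos":[0,0,2.4],"spin":0}]'
python3 - <<'E'
from h import *
save("scene","s10.png",(300,180,480,380),3.5)
E
```

```text
time_s: 12.8
tcp_pos: [0.5027, 0.3199, 0.1091]
ee_rot: [[-0.115, -0.993, -0.002], [-0.993, 0.115, -0.002], [0.002, 0.002, -1.0]]
wrist_force: [-0.0, 0.2, -3.2]
gripper_width: 0.089
time_s: 13.3
tcp_pos: [0.5028, 0.3199, 0.085]
ee_rot: [[-0.115, -0.993, -0.002], [-0.993, 0.115, -0.002], [0.002, 0.002, -1.0]]
wrist_force: [-1.0, -0.7, -2.4]
gripper_width: 0.088
```

View pics/s10.png

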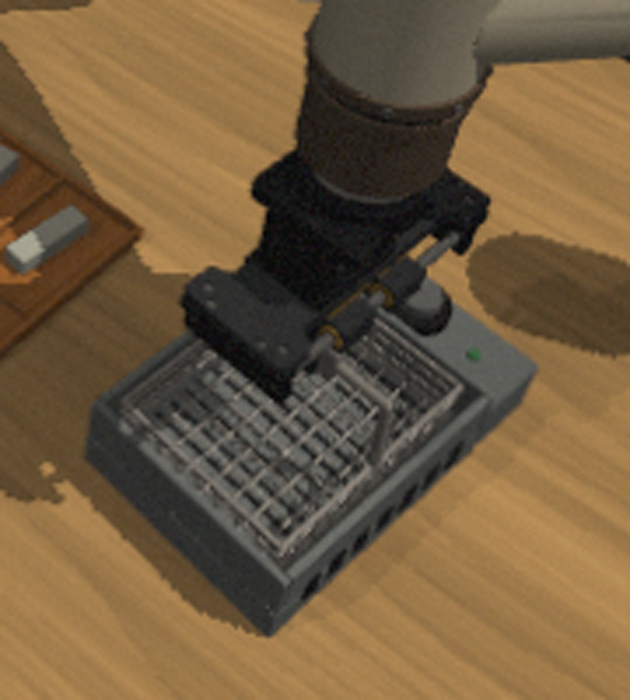

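```bash
python3 -m inch '[{"fingers":0,"delta_pos":[0,0,0.3],"spin":0},{"fingers":0,"delta_pos":[0,0,0.5],"spin":0},{"fingers":0,"delta_pos":[0,0,0.5],"spin":0}]';python3 -m inch '[{"fingers":0,"delta_pos":[0,0,0.2],"spin":0},{"fingers":0,"delta_pos":[0,0,0.2],"spin":0}]'
```

```text
time_s: 13.65
tcp_pos: [0.5037, 0.3207, 0.0817]
ee_rot: [[-0.115, -0.993, 0.001], [-0.993, 0.115, 0.0], [-0.001, -0.001, -1.0]]
wrist_force: [0.5, 0.2, -1.7]
gripper_width: 0.087
time_s: 13.85
tcp_pos: [0.5037, 0.3207, 0.0816]
ee_rot: [[-0.114, -0.993, 0.001], [-0.993, 0.114, 0.001], [-0.001, -0.001, -1.0]]
wrist_force: [-3.9, -1.7, 7.4]
gripper_width: 0.092
```

Contact on the well floor at TCP z 0.0816, close to the 0.081 expected. I'll release and rise.

```bash
python3 -m inch '[{"fingers":2,"delta_pos":[0,0,0],"spin":0},{"fingers":4,"delta_pos":[0,0,0],"spin":0},{"fingers":4,"delta_pos":[0,0,0],"spin":0},{"fingers":4,"delta_pos":[0,0,0],"spin":0},{"fingers":4,"delta_pos":[0,0,0],"spin":0},{"fingers":4,"delta_pos":[0,0,-3],"spin":0},{"fingers":4,"delta_pos":[0,0,-7],"spin":0},{"fingers":4,"delta_pos":[0,0,-12],"spin":0},{"fingers":4,"delta_pos":[-5,0,-16],"spin":0},{"fingers":4,"delta_pos":[0,0,-16],"spin":0},{"fingers":4,"delta_pos":[0,0,-16],"spin":0}]'
python3 - <<'E'
from h import *
save("scene","s11.png",(180,180,480,380),2.6);save("wrist","w11.png",None,1.4);save("top","t11.png",(200,150,340,270),5)
E
```

```text
time_s: 14.95
tcp_pos: [0.5037, 0.3194, 0.2418]
ee_rot: [[-0.116, -0.993, 0.002], [-0.993, 0.116, 0.002], [-0.002, -0.002, -1.0]]
wrist_force: [0.4, 0.1, 0.8]
gripper_width: 0.458
```

View pics/s11.png

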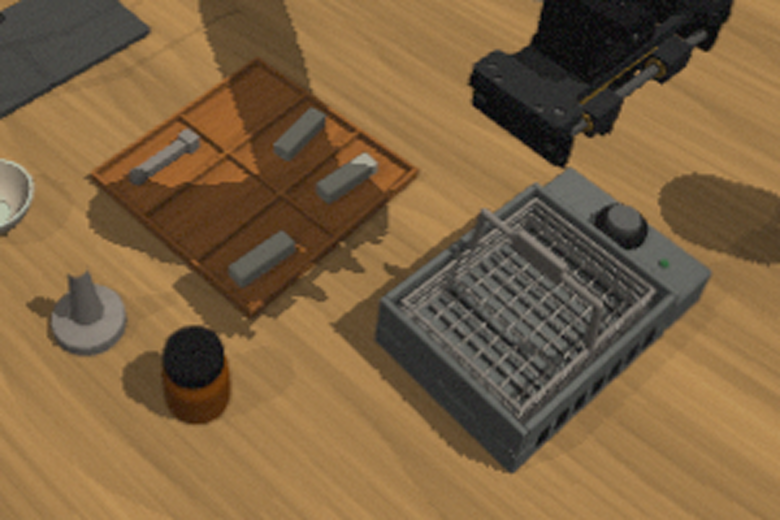

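View pics/w11.png

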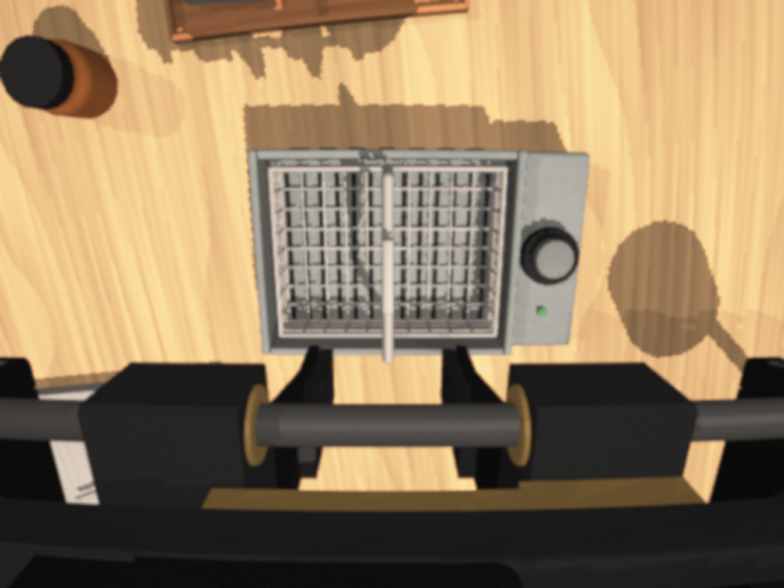

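View pics/t11.png

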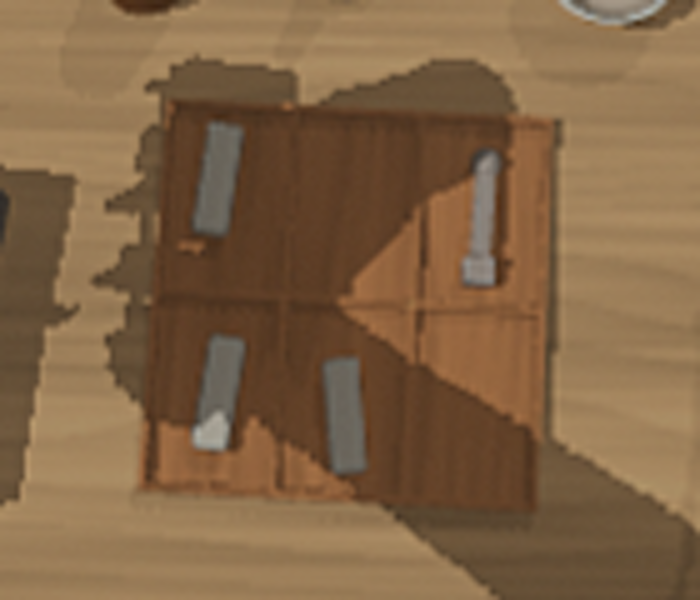

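The basket sits down in the well, level. In the scene view its rim runs inside the dryer's rim all round, and the wrist view shows even gaps. Three ingots are in the tray, at top crop (218,180), (219,393) and (345,415). The punch is at (482,220) and the other two compartments are empty.

```bash
cat > ing.py <<'E'
from h import *
T=get_calibration("top")
def pose(c,L,z=.022):
    P=np.array([atz(c,p,z) for p in L])
    a=(P[0]+P[1]-P[2]-P[3])/2; b=(P[1]+P[2]-P[0]-P[3])/2
    return P.mean(0)[:2].round(4),"yaw",round(np.degrees(np.arctan2(a[1],a[0])),1),"L",round(np.linalg.norm(a),4),"W",round(np.linalg.norm(b),4)
E
python3 - <<'E'
from ing import *
f=lambda q:(200+q[0]/5,150+q[1]/5)
for L in [[(208,123),(243,126),(227,236),(193,232)],[(208,337),(245,342),(230,450),(193,447)],[(323,360),(357,358),(367,470),(333,474)]]: print(pose(T,[f(q) for q in L]))
print(pose(T,[f(q) for q in [(168,100),(558,118),(537,508),(142,487)]],.014))
s=sense();print(s["joints"],s["tcp_pos"])
E
```

```text
(array([0.6072, 0.0904]), 'yaw', np.float64(-5.5), 'L', np.float64(0.0708), 'W', np.float64(0.0217))
(array([0.4726, 0.0841]), 'yaw', np.float64(-5.5), 'L', np.float64(0.0674), 'W', np.float64(0.0228))
(array([0.4612, 0.007 ]), 'yaw', np.float64(6.6), 'L', np.float64(0.0693), 'W', np.float64(0.0207))
(array([0.5343, 0.0054]), 'yaw', np.float64(-1.8), 'L', np.float64(0.2451), 'W', np.float64(0.2437))
[ 4.79976193e+01  1.75883060e+01  9.90573080e-01 -1.71322980e-02
 -7.34406714e+01 -5.46260857e+01] [0.50323332 0.32018969 0.2388972 ]
```

```bash
python3 -m inch '[{"fingers":3.5,"delta_pos":[2,-1.2,0],"spin":-8},{"fingers":3.5,"delta_pos":[4,-2.4,0],"spin":-16},{"fingers":3.5,"delta_pos":[6,-3.6,0],"spin":-24},{"fingers":3.5,"delta_pos":[8,-4.8,0],"spin":-32},{"fingers":3.5,"delta_pos":[10,-6,0],"spin":-40},{"fingers":3.5,"delta_pos":[12,-7.2,0],"spin":-48},{"fingers":3.5,"delta_pos":[14,-8.4,2],"spin":-56},{"fingers":3.5,"delta_pos":[16,-9.6,4],"spin":-64},{"fingers":3.5,"delta_pos":[18,-10.8,6],"spin":-72},{"fingers":3.5,"delta_pos":[20,-12,8],"spin":-80},{"fingers":3.5,"delta_pos":[21.6,-12.9,10],"spin":-88},{"fingers":3.5,"delta_pos":[21.6,-12.9,11],"spin":-91.2},{"fingers":3.5,"delta_pos":[21.6,-12.9,11],"spin":-91.2},{"fingers":3.5,"delta_pos":[21.6,-12.9,11],"spin":-91.2},{"fingers":3.5,"delta_pos":[21.6,-12.9,11],"spin":-91.2}]'
python3 - <<'E'
from h import *
save("wrist","w12.png",None,1.4);save("scene","s12.png",(180,130,380,330),3)
E
```

```text
time_s: 16.6
tcp_pos: [0.6072, 0.0917, 0.1301]
ee_rot: [[0.996, -0.094, 0.001], [-0.094, -0.996, 0.0], [0.001, -0.0, -1.0]]
wrist_force: [0.5, 0.2, 0.8]
gripper_width: 0.405
```

View pics/w12.png

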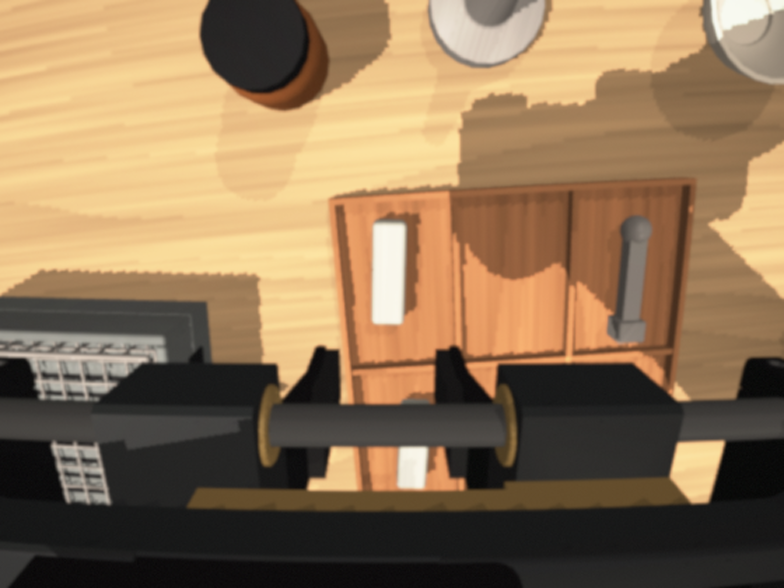

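View pics/s12.png

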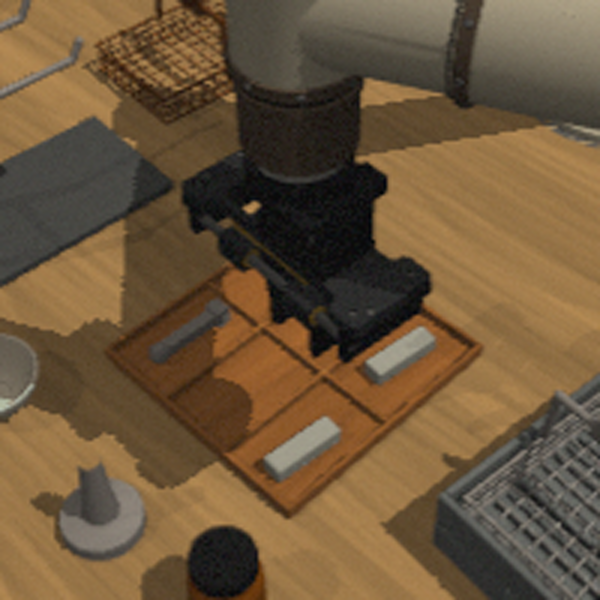

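```bash
python3 - <<'E'
from ing import *
c=get_calibration("wrist");print(pose(c,[(q[0]/1.4,q[1]/1.4) for q in [(374,222),(406,222),(402,324),(371,324)]]),sense()["tcp_pos"])
E
```

```text
(array([0.6096, 0.0909]), 'yaw', np.float64(-7.3), 'L', np.float64(0.069), 'W', np.float64(0.0207)) [0.60715958 0.09177383 0.1302575 ]
```

```bash
python3 -m inch '[{"fingers":3.5,"delta_pos":[0.1,0.1,4],"spin":0.9},{"fingers":3.5,"delta_pos":[0.1,0.1,8],"spin":0.9},{"fingers":3.5,"delta_pos":[0.1,0.1,11],"spin":0.9},{"fingers":3.5,"delta_pos":[0.1,0.1,11],"spin":0.9},{"fingers":3.5,"delta_pos":[0.1,0.1,11],"spin":0.9}]'
python3 - <<'E'
from h import *
save("wrist","w13.png",None,1.4);save("scene","s13.png",(220,180,340,300),5)
E
```

```text
time_s: 17.2
tcp_pos: [0.6085, 0.0904, 0.0202]
ee_rot: [[0.994, -0.109, 0.001], [-0.109, -0.994, -0.0], [0.001, 0.0, -1.0]]
wrist_force: [-0.2, -0.1, 0.7]
gripper_width: 0.397
```

View pics/w13.png

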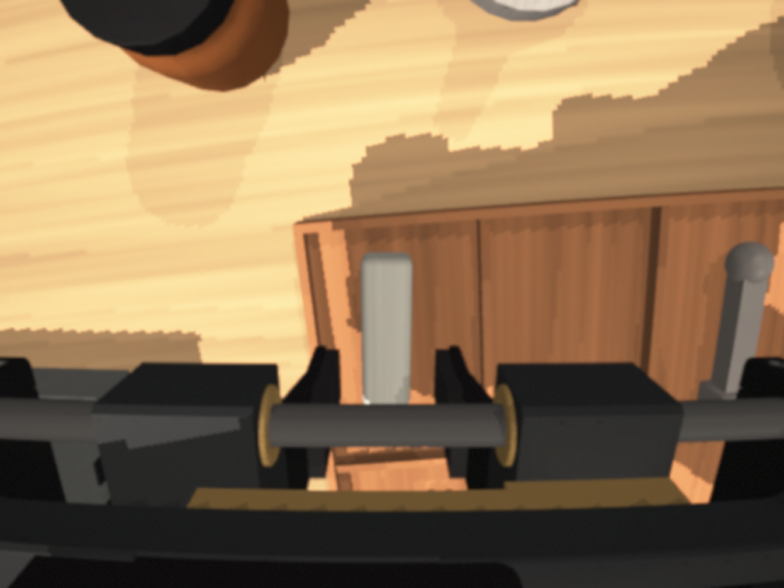

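View pics/s13.png

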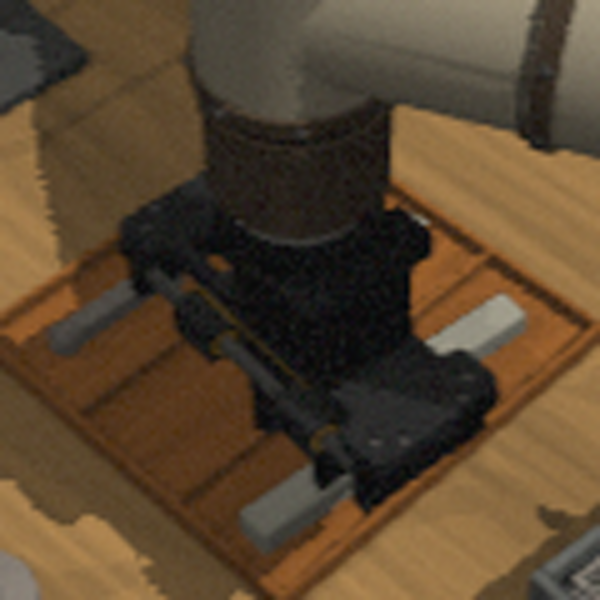

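```bash
python3 -m inch '[{"fingers":3.5,"delta_pos":[0,0,1],"spin":0},{"fingers":3.5,"delta_pos":[0,0,2],"spin":0},{"fingers":3.5,"delta_pos":[0,0,2],"spin":0},{"fingers":3.5,"delta_pos":[0,0,2],"spin":0}]'; python3 -m inch '[{"fingers":3.5,"delta_pos":[0,0,0.7],"spin":0},{"fingers":3.5,"delta_pos":[0,0,0.7],"spin":0},{"fingers":3.5,"delta_pos":[0,0,0.7],"spin":0}]'
```

```text
time_s: 17.7
tcp_pos: [0.6074, 0.0898, -0.001]
ee_rot: [[0.994, -0.11, -0.001], [-0.11, -0.994, -0.0], [-0.001, 0.001, -1.0]]
wrist_force: [0.2, -0.2, -0.4]
gripper_width: 0.404
time_s: 18.0
tcp_pos: [0.6075, 0.0899, -0.0079]
ee_rot: [[0.994, -0.11, -0.0], [-0.11, -0.994, -0.0], [-0.0, 0.0, -1.0]]
wrist_force: [0.9, -0.6, -1.3]
gripper_width: 0.403
```

```bash
python3 -m inch '[{"fingers":3.5,"delta_pos":[0,0,0.5],"spin":0},{"fingers":3.5,"delta_pos":[0,0,0.5],"spin":0},{"fingers":3.5,"delta_pos":[0,0,0.5],"spin":0}]'
```

```text
time_s: 18.3
tcp_pos: [0.6075, 0.09, -0.0128]
ee_rot: [[0.994, -0.11, -0.0], [-0.11, -0.994, -0.0], [-0.0, 0.0, -1.0]]
wrist_force: [-0.2, -0.5, 0.3]
gripper_width: 0.398
```

```bash
python3 -m inch '[{"fingers":3.5,"delta_pos":[0,0,0.3],"spin":0},{"fingers":3.5,"delta_pos":[0,0,0.3],"spin":0}]'; python3 -m inch '[{"fingers":3.5,"delta_pos":[0,0,0.3],"spin":0},{"fingers":3.5,"delta_pos":[0,0,0.3],"spin":0}]'
```

```text
time_s: 18.5
tcp_pos: [0.6074, 0.0899, -0.016]
ee_rot: [[0.994, -0.11, -0.001], [-0.11, -0.994, -0.0], [-0.001, 0.0, -1.0]]
wrist_force: [-0.7, 0.4, -1.1]
gripper_width: 0.401
time_s: 18.7
tcp_pos: [0.6073, 0.0899, -0.0191]
ee_rot: [[0.994, -0.11, -0.001], [-0.11, -0.994, -0.0], [-0.001, 0.0, -1.0]]
wrist_force: [-0.2, 0.6, 0.3]
gripper_width: 0.398
```

```bash
python3 - <<'E'
from h import *
save("wrist","w14.png",None,1.4)
E
```

```text
(no output)
```

View pics/w14.png

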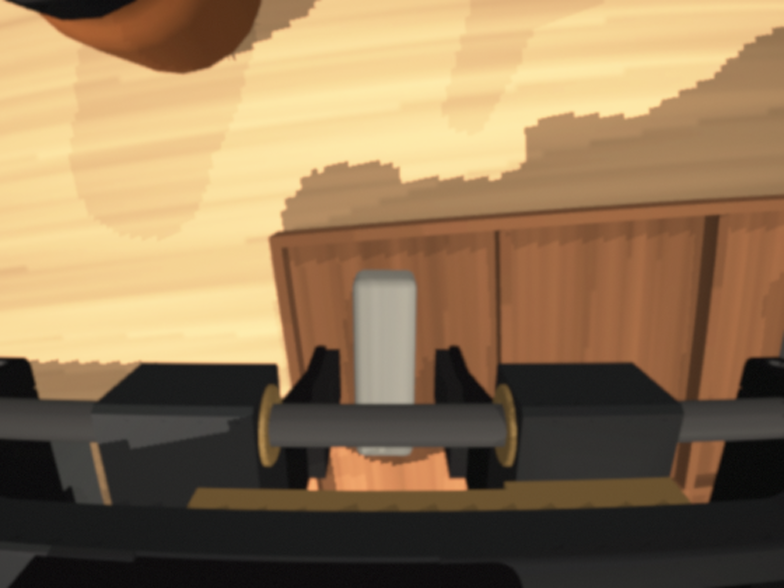

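```bash
python3 -m inch '[{"fingers":3.5,"delta_pos":[0,0,0.2],"spin":0},{"fingers":3.5,"delta_pos":[0,0,0.2],"spin":0},{"fingers":1,"delta_pos":[0,0,0.2],"spin":0},{"fingers":1,"delta_pos":[0,0,0.2],"spin":0},{"fingers":1,"delta_pos":[0,0,0.2],"spin":0},{"fingers":1,"delta_pos":[0,0,0.2],"spin":0},{"fingers":1,"delta_pos":[0,0,0.2],"spin":0},{"fingers":1,"delta_pos":[0,0,0.2],"spin":0}]'; python3 -m inch '[{"fingers":1,"delta_pos":[0,0,-2],"spin":0},{"fingers":1,"delta_pos":[0,0,-5],"spin":0},{"fingers":1,"delta_pos":[0,0,-10],"spin":0},{"fingers":1,"delta_pos":[0,0,-14],"spin":0},{"fingers":1,"delta_pos":[0,0,-16],"spin":0},{"fingers":1,"delta_pos":[0,0,-16],"spin":0}]'
python3 - <<'E'
from h import *
save("wrist","w15.png",None,1.4);save("scene","s15.png",(180,130,380,330),3)
E
```

```text
time_s: 19.55
tcp_pos: [0.6078, 0.0902, -0.0206]
ee_rot: [[0.994, -0.11, 0.0], [-0.11, -0.994, 0.0], [0.0, -0.0, -1.0]]
wrist_force: [1.0, 0.4, 0.0]
gripper_width: 0.248
time_s: 20.15
tcp_pos: [0.6094, 0.0905, 0.1428]
ee_rot: [[0.994, -0.11, 0.007], [-0.11, -0.994, 0.002], [0.006, -0.003, -1.0]]
wrist_force: [0.0, 0.7, -2.7]
gripper_width: 0.246
```

View pics/w15.png

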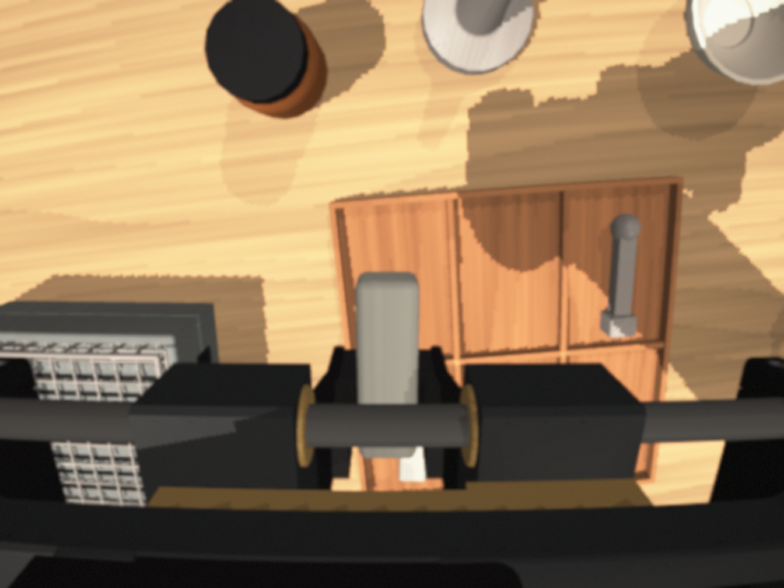

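View pics/s15.png

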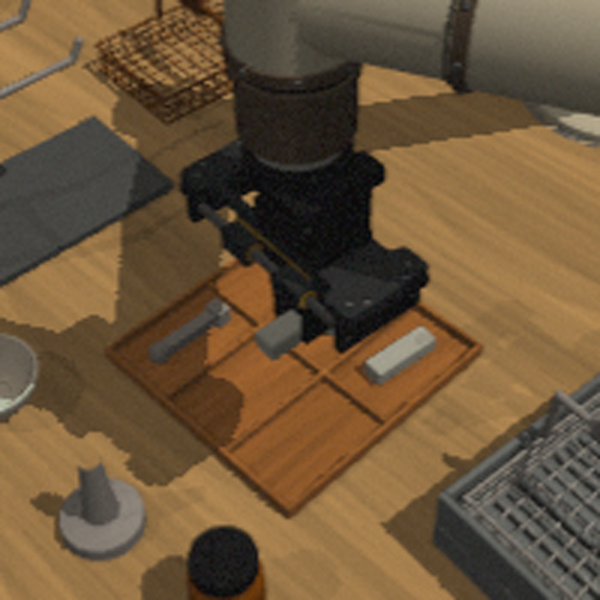

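```bash
python3 - <<'E'
from h import *
save("top","t16.png",(120,165,220,285),5)
save("scene","s16.png",(315,225,465,365),5)
for t,z in [("basket_bar",.125),("basket_floor",.034)]:
  for n in ["scene","top"]:
    c=get_calibration(n)
    for r in spot_point(n,t)[:4]:
      px=np.array(r["location"])*[560,420];print(t,n,round(r["conf"],2),px.round(1),atz(c,px,z).round(4))
E
```

```text
basket_bar scene 0.95 [244.5 128.5] [ 0.3191 -0.3479  0.125 ]
basket_bar scene 0.94 [383.6 279.3] [0.5098 0.3129 0.125 ]
basket_bar scene 0.56 [381.3 303.1] [0.5641 0.3433 0.125 ]
basket_bar scene 0.56 [177.9 260.2] [ 0.7912 -0.064   0.125 ]
basket_bar top 0.88 [407.8 287.6] [ 0.3072 -0.3777  0.125 ]
basket_floor scene 0.58 [382.2 301. ] [0.5    0.3198 0.034 ]
basket_floor scene 0.58 [244.5 153.3] [ 0.3323 -0.3439  0.034 ]
basket_floor scene 0.43 [279. 235.] [ 0.5177 -0.0027  0.034 ]
basket_floor top 0.71 [241.9 227.8] [0.4737 0.0887 0.034 ]
basket_floor top 0.69 [395.4 290.3] [ 0.2979 -0.3704  0.034 ]
basket_floor top 0.43 [270.4 210.2] [0.5296 0.0042 0.034 ]
```

View pics/t16.png

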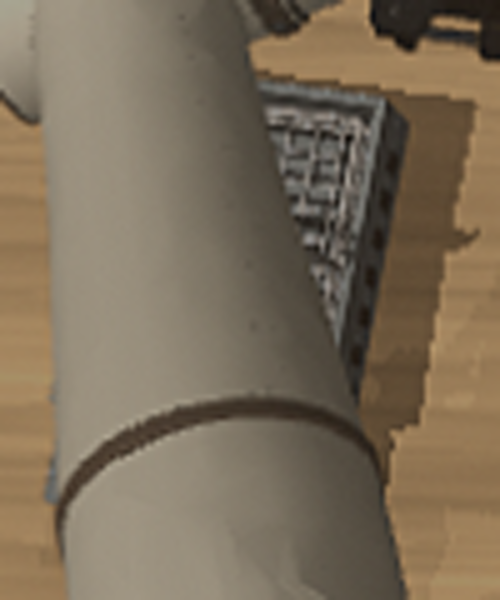

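View pics/s16.png

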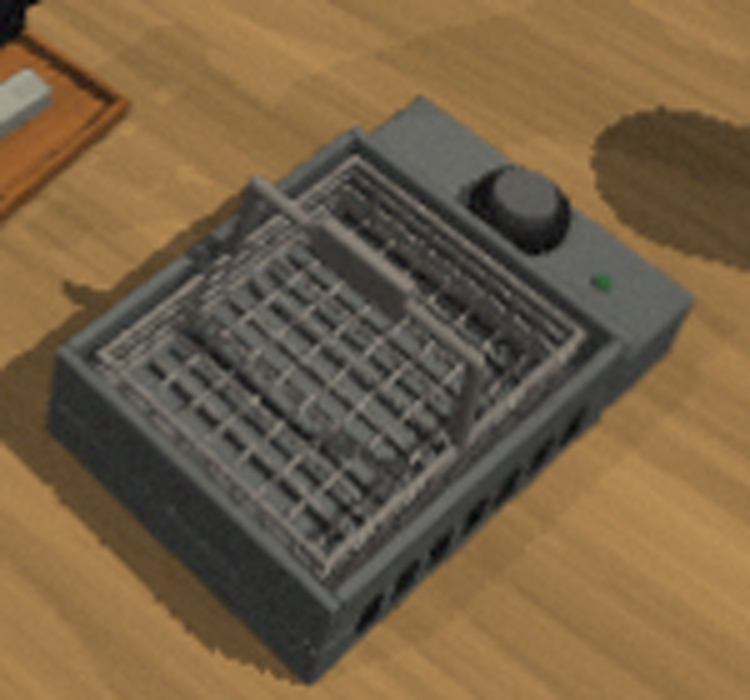

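```bash
python3 - <<'E'
from h import *
S=get_calibration("scene");f=lambda q:(315+q[0]/5,225+q[1]/5)
P=np.array([atz(S,f(q),.068) for q in [(358,158),(580,332),(322,572),(103,360)]]);print(P.round(4),P.mean(0).round(4),np.linalg.norm(P[0]-P[1]),np.linalg.norm(P[2]-P[1]))
B=np.array([atz(S,f(q),.125) for q in [(255,182),(480,355)]]);print(B.round(4),B.mean(0),np.linalg.norm(B[1]-B[0]),np.degrees(np.arctan2(*(B[1]-B[0])[:2])))
W=np.array([atz(S,f(q),.07) for q in [(357,132),(622,343),(335,605),(60,350)]]);print(W.mean(0).round(4))
E
```

```text
[[0.4068 0.2641 0.068 ]
 [0.4233 0.3944 0.068 ]
 [0.6046 0.3762 0.068 ]
 [0.5862 0.245  0.068 ]] [0.5052 0.3199 0.068 ] 0.1314044202359548 0.18218608399071395
[[0.4955 0.256  0.125 ]
 [0.5062 0.3789 0.125 ]] [0.50084724 0.31745327 0.125     ] 0.12340610928815317 4.9580717886977
[0.5057 0.3208 0.07  ]
```

```bash
python3 -m inch '[{"fingers":1,"delta_pos":[-1,-3,0],"spin":0},{"fingers":1,"delta_pos":[-3,-7,0],"spin":0},{"fingers":1,"delta_pos":[-5,-11,0],"spin":0},{"fingers":1,"delta_pos":[-7,-15,0],"spin":0},{"fingers":1,"delta_pos":[-8.1,-18.5,0],"spin":0},{"fingers":1,"delta_pos":[-8.1,-18.5,3],"spin":0},{"fingers":1,"delta_pos":[-8.1,-18.5,6],"spin":0},{"fingers":1,"delta_pos":[-8.1,-18.5,6],"spin":0},{"fingers":1,"delta_pos":[-8.1,-18.5,6],"spin":0}]'
python3 - <<'E'
from h import *
save("wrist","w17.png",None,1.4);save("scene","s17.png",(300,200,480,370),4)
E
```

```text
time_s: 21.45
tcp_pos: [0.5477, 0.2826, 0.0791]
ee_rot: [[0.994, -0.109, -0.0], [-0.109, -0.994, -0.001], [-0.0, 0.002, -1.0]]
wrist_force: [1.1, -0.2, -2.4]
gripper_width: 0.245
```

View pics/w17.png

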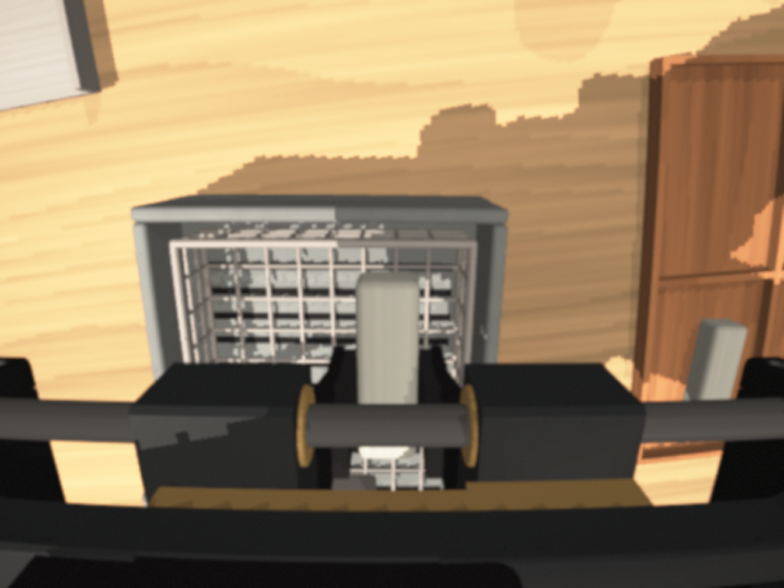

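View pics/s17.png

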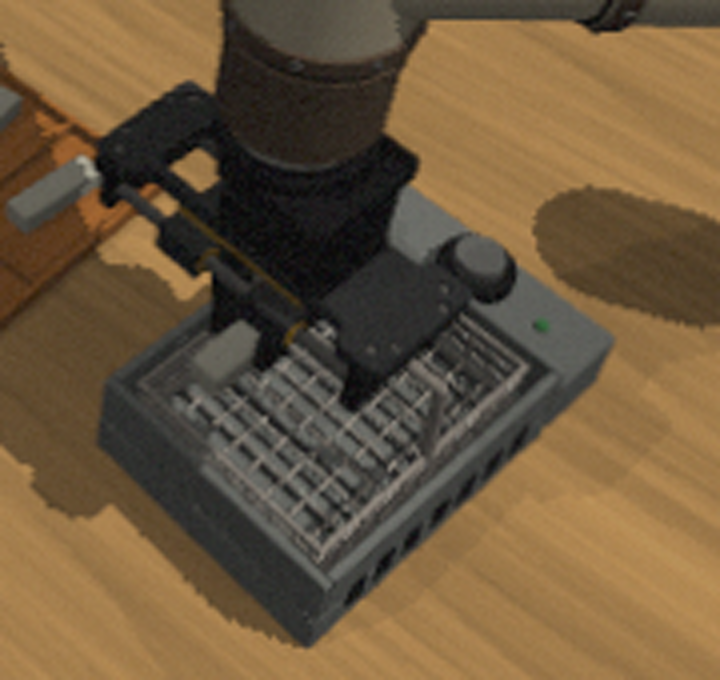

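```bash
python3 -m inch '[{"fingers":1,"delta_pos":[0,0,1.5],"spin":0},{"fingers":1,"delta_pos":[0,0,3],"spin":0},{"fingers":1,"delta_pos":[0,0,4.5],"spin":0},{"fingers":1,"delta_pos":[0,0,5.5],"spin":0},{"fingers":1,"delta_pos":[0,0,5.5],"spin":0}]';python3 -m inch '[{"fingers":1,"delta_pos":[0,0,0.6],"spin":0},{"fingers":1,"delta_pos":[0,0,1.1],"spin":0},{"fingers":1,"delta_pos":[0,0,1.1],"spin":0},{"fingers":1,"delta_pos":[0,0,1.1],"spin":0}]'
```

```text
time_s: 22.05
tcp_pos: [0.5473, 0.2823, 0.0241]
ee_rot: [[0.994, -0.11, -0.001], [-0.11, -0.994, -0.001], [-0.001, 0.001, -1.0]]
wrist_force: [-0.4, 0.9, -2.7]
gripper_width: 0.247
time_s: 22.45
tcp_pos: [0.5476, 0.2829, 0.0135]
ee_rot: [[0.994, -0.11, 0.0], [-0.11, -0.994, 0.0], [0.0, -0.0, -1.0]]
wrist_force: [0.9, 0.3, -2.3]
gripper_width: 0.253
```

```bash
python3 -m inch '[{"fingers":1,"delta_pos":[0,0,0.3],"spin":0},{"fingers":1,"delta_pos":[0,0,0.3],"spin":0},{"fingers":1,"delta_pos":[0,0,0.3],"spin":0}]'
python3 - <<'E'
from h import *
save("wrist","w18.png",None,1.4);save("scene","s18.png",(300,200,480,370),4)
E
```

```text
time_s: 22.75
tcp_pos: [0.5474, 0.2828, 0.0103]
ee_rot: [[0.994, -0.11, -0.0], [-0.11, -0.994, -0.0], [-0.0, 0.0, -1.0]]
wrist_force: [0.4, 0.0, -1.8]
gripper_width: 0.244
```

View pics/w18.png

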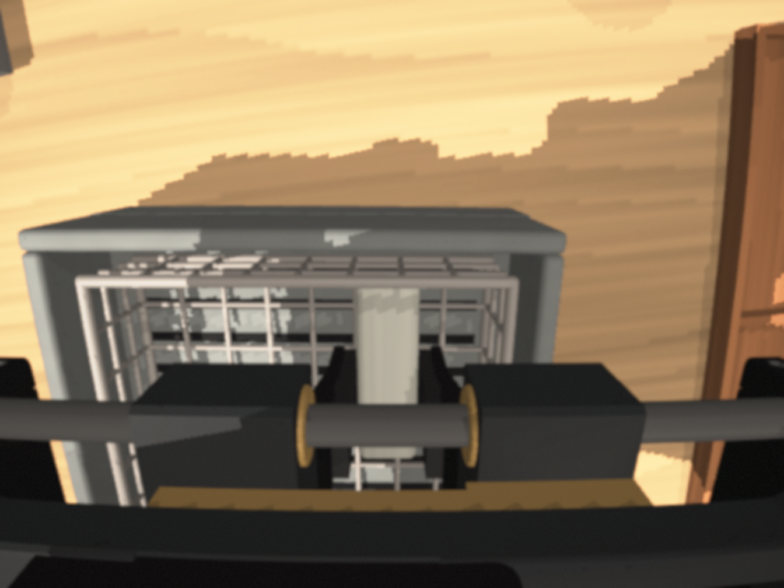

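View pics/s18.png

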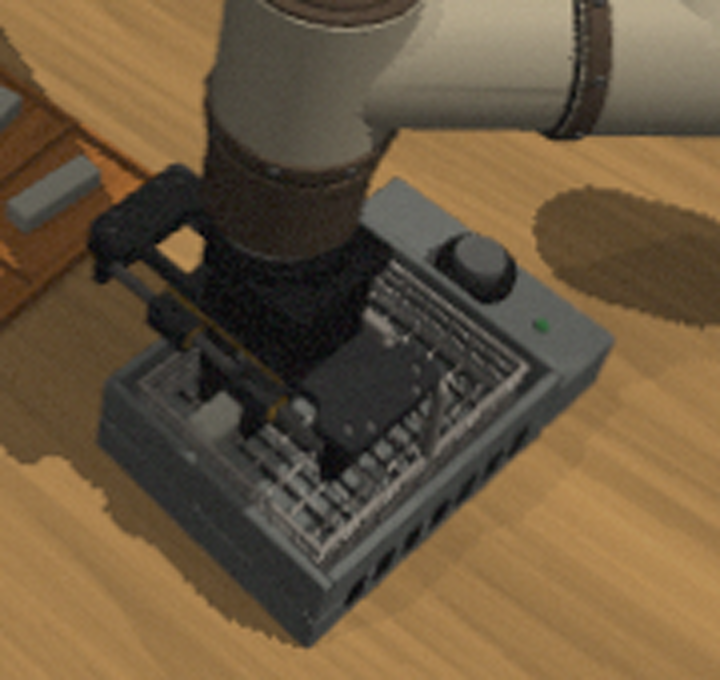

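```bash
python3 -m inch '[{"fingers":1,"delta_pos":[0,0,0.1],"spin":0},{"fingers":3.1,"delta_pos":[0,0,0.1],"spin":0},{"fingers":3.1,"delta_pos":[0,0,0.1],"spin":0},{"fingers":3.1,"delta_pos":[0,0,0.1],"spin":0},{"fingers":3.1,"delta_pos":[0,0,-2],"spin":0},{"fingers":3.1,"delta_pos":[0,0,-5],"spin":0},{"fingers":3.1,"delta_pos":[0,0,-9],"spin":0},{"fingers":3.1,"delta_pos":[0,0,-12.9],"spin":0},{"fingers":3.1,"delta_pos":[0,0,-12.9],"spin":0},{"fingers":3.1,"delta_pos":[0,0,-12.9],"spin":0}]'
python3 - <<'E'
from h import *
save("wrist","w19.png",None,1.4);save("scene","s19.png",(220,180,480,370),3);save("top","t19.png",(120,150,340,270),3.5)
E
```

```text
time_s: 23.85
tcp_pos: [0.5478, 0.2832, 0.1408]
ee_rot: [[0.994, -0.11, 0.002], [-0.11, -0.994, 0.002], [0.002, -0.003, -1.0]]
wrist_force: [0.4, 0.2, 0.2]
gripper_width: 0.355
```

View pics/w19.png

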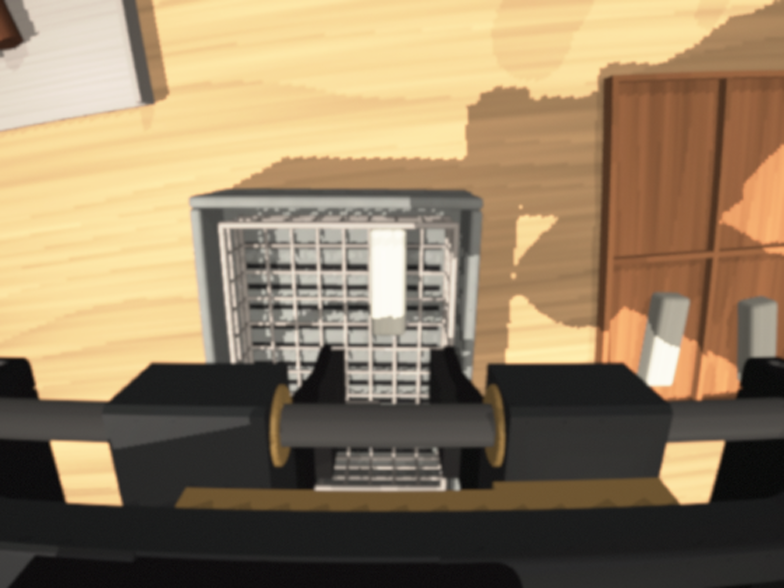

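View pics/s19.png

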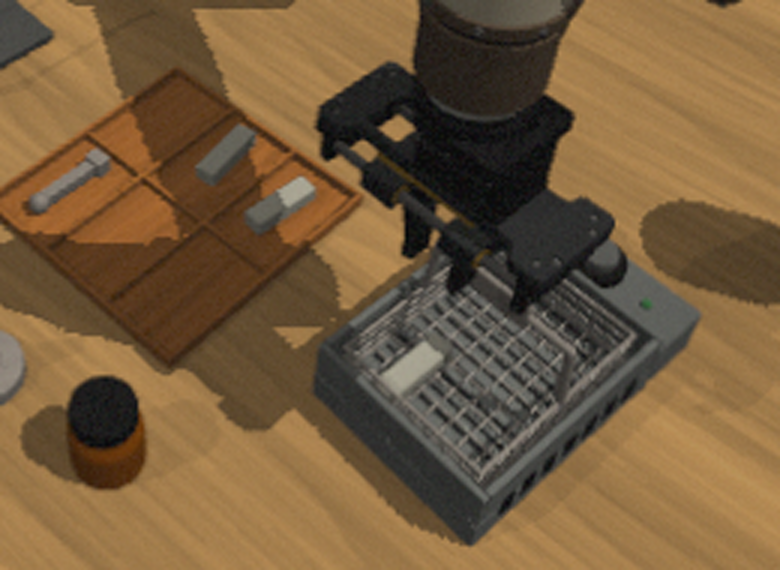

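View pics/t19.png

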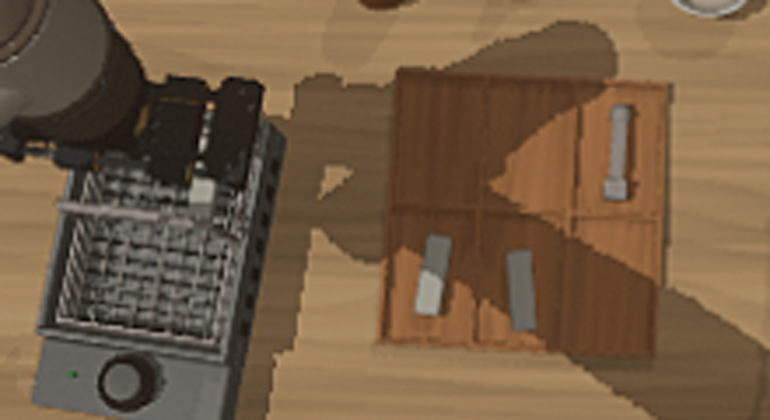

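Ingot A lies flat in the +x half (wrist (388,280)). B and C are unmoved. Next is B.

```bash
python3 -m inch '[{"fingers":3.5,"delta_pos":[-1,4,0],"spin":0},{"fingers":3.5,"delta_pos":[-2,8,0],"spin":0},{"fingers":3.5,"delta_pos":[-3,12,0],"spin":0},{"fingers":3.5,"delta_pos":[-4,16,0.5],"spin":0},{"fingers":3.5,"delta_pos":[-5.3,20.6,1],"spin":0},{"fingers":3.5,"delta_pos":[-5.3,20.6,1],"spin":0},{"fingers":3.5,"delta_pos":[-5.3,20.6,1],"spin":0},{"fingers":3.5,"delta_pos":[-5.3,20.6,1],"spin":0}]'
python3 - <<'E'
from ing import *
f=lambda q:(120+q[0]/3.5,150+q[1]/3.5)
for L in [[(427,234),(452,237),(439,316),(413,313)],[(506,251),(530,250),(536,329),(512,331)]]: print(pose(T,[f(q) for q in L]))
save("wrist","w20.png",None,1.4)
E
```

```text
time_s: 24.8
tcp_pos: [0.4727, 0.0843, 0.1291]
ee_rot: [[0.994, -0.109, -0.0], [-0.109, -0.994, -0.0], [-0.0, 0.0, -1.0]]
wrist_force: [0.1, 0.4, -0.3]
gripper_width: 0.405
(array([0.4733, 0.0846]), 'yaw', np.float64(-7.4), 'L', np.float64(0.0701), 'W', np.float64(0.0224))
(array([0.4617, 0.0074]), 'yaw', np.float64(5.9), 'L', np.float64(0.0696), 'W', np.float64(0.0209))
```

View pics/w20.png

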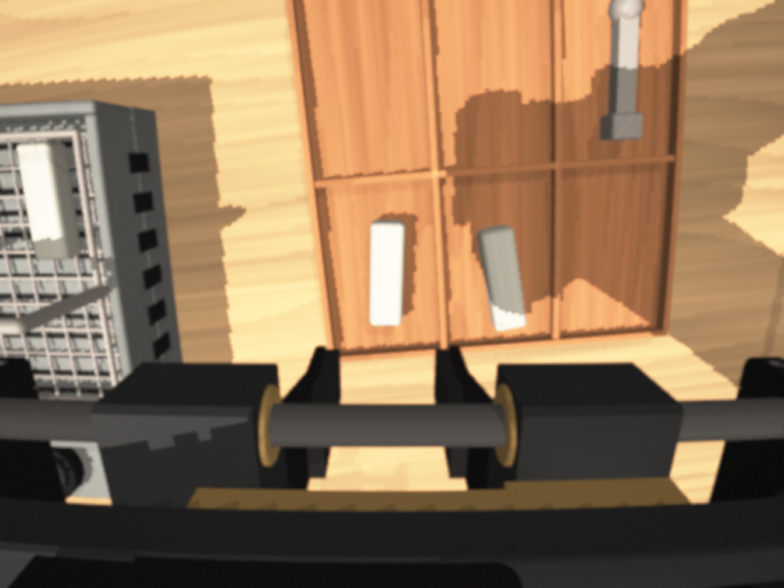

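```bash
python3 -m inch '[{"fingers":3.5,"delta_pos":[0.1,0,4],"spin":0.3},{"fingers":3.5,"delta_pos":[0.1,0,8],"spin":0.3},{"fingers":3.5,"delta_pos":[0.1,0,11],"spin":0.3},{"fingers":3.5,"delta_pos":[0.1,0,13],"spin":0.3},{"fingers":3.5,"delta_pos":[0.1,0,14.5],"spin":0.3},{"fingers":3.5,"delta_pos":[0.1,0,15],"spin":0.3},{"fingers":3.5,"delta_pos":[0.1,0,15],"spin":0.3}]'
python3 - <<'E'
from h import *
save("wrist","w21.png",None,1.4)
E
```

```text
time_s: 25.55
tcp_pos: [0.4732, 0.0843, -0.0214]
ee_rot: [[0.993, -0.114, -0.001], [-0.114, -0.993, -0.001], [-0.001, 0.001, -1.0]]
wrist_force: [-0.4, 0.3, 1.2]
gripper_width: 0.401
```

View pics/w21.png

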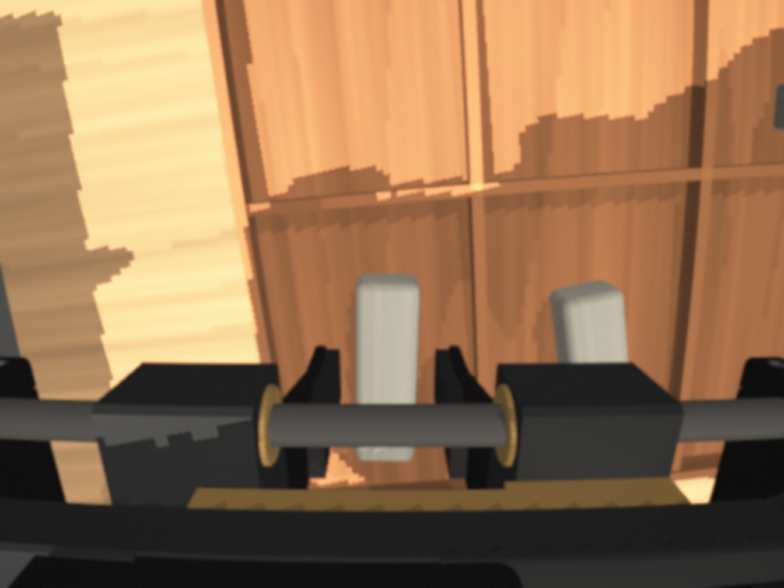

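```bash
python3 -m inch '[{"fingers":1,"delta_pos":[0,0,0],"spin":0},{"fingers":1,"delta_pos":[0,0,0],"spin":0},{"fingers":1,"delta_pos":[0,0,0],"spin":0},{"fingers":1,"delta_pos":[0,0,0],"spin":0},{"fingers":1,"delta_pos":[0,0,0],"spin":0},{"fingers":1,"delta_pos":[0,0,0],"spin":0},{"fingers":1,"delta_pos":[0,0,-2],"spin":0},{"fingers":1,"delta_pos":[0,0,-5],"spin":0},{"fingers":1,"delta_pos":[0,0,-10],"spin":0},{"fingers":1,"delta_pos":[0,0,-14],"spin":0},{"fingers":1,"delta_pos":[0,0,-16],"spin":0},{"fingers":1,"delta_pos":[0,0,-16],"spin":0},{"fingers":1,"delta_pos":[0,0,-16],"spin":0}]'
python3 - <<'E'
from h import *
save("wrist","w22.png",None,1.4)
E
```

```text
time_s: 26.9
tcp_pos: [0.4719, 0.0834, 0.1382]
ee_rot: [[0.993, -0.116, -0.002], [-0.116, -0.993, -0.0], [-0.002, 0.0, -1.0]]
wrist_force: [-0.8, -0.2, -3.5]
gripper_width: 0.247
```

View pics/w22.png

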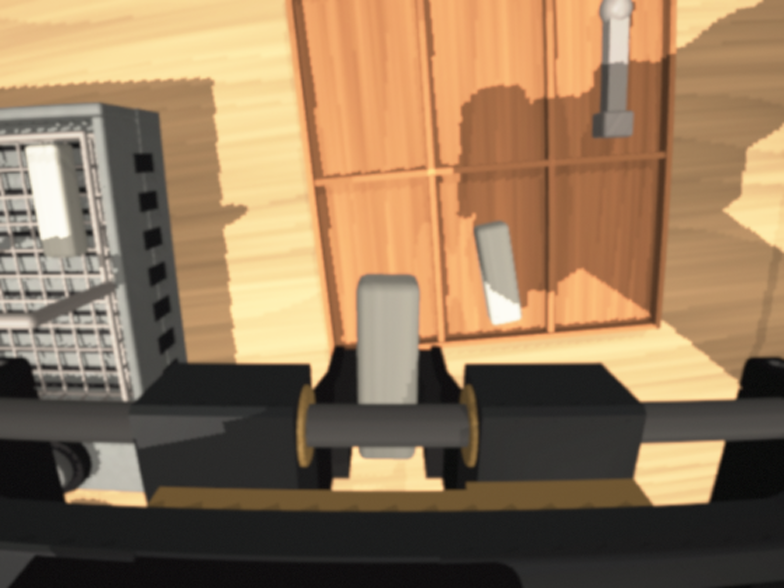

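```bash
python3 -m inch '[{"fingers":1,"delta_pos":[1,-4,0],"spin":0},{"fingers":1,"delta_pos":[2,-8,0],"spin":0},{"fingers":1,"delta_pos":[3,-12,0],"spin":0},{"fingers":1,"delta_pos":[4,-16,0],"spin":0},{"fingers":1,"delta_pos":[5.1,-20,0],"spin":0},{"fingers":1,"delta_pos":[5.1,-24,0],"spin":0},{"fingers":1,"delta_pos":[5.1,-26.6,0],"spin":0},{"fingers":1,"delta_pos":[5.1,-26.6,2],"spin":0},{"fingers":1,"delta_pos":[5.1,-26.6,6],"spin":0},{"fingers":1,"delta_pos":[5.1,-26.6,6],"spin":0},{"fingers":1,"delta_pos":[5.1,-26.6,6],"spin":0}]'
python3 - <<'E'
from h import *
save("wrist","w23.png",None,1.4);save("scene","s23.png",(300,200,480,370),4)
E
```

```text
time_s: 28.05
tcp_pos: [0.5536, 0.3409, 0.0771]
ee_rot: [[0.993, -0.115, -0.003], [-0.115, -0.993, -0.004], [-0.003, 0.005, -1.0]]
wrist_force: [0.5, 1.2, -0.9]
gripper_width: 0.247
```

View pics/w23.png

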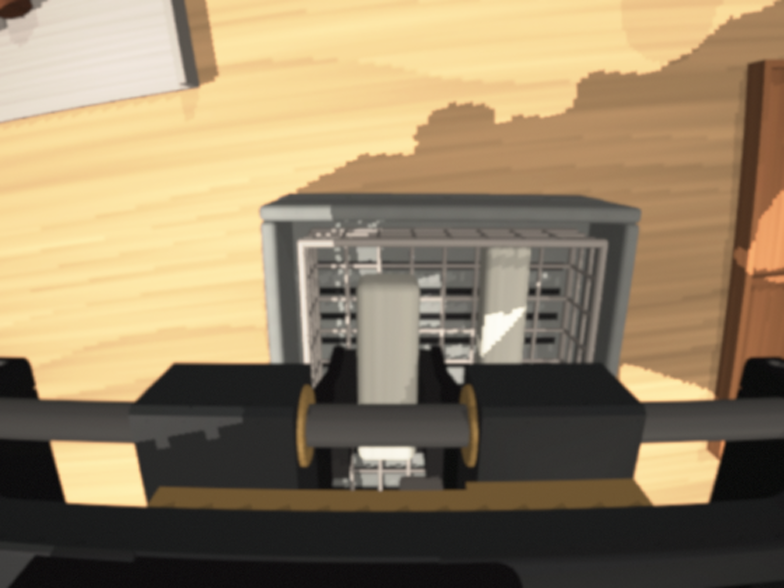

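View pics/s23.png

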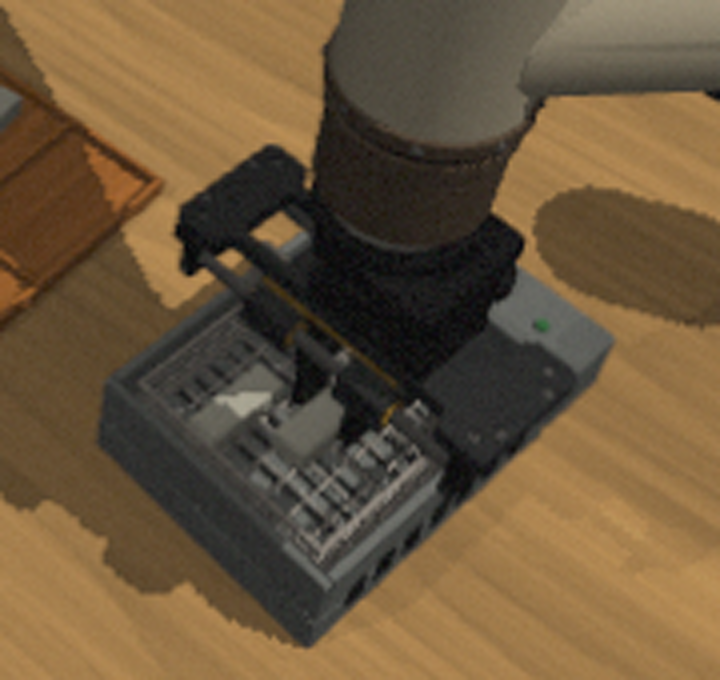

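```bash
python3 -m inch '[{"fingers":1,"delta_pos":[0,0,1.5],"spin":0},{"fingers":1,"delta_pos":[0,0,3],"spin":0},{"fingers":1,"delta_pos":[0,0,4.5],"spin":0},{"fingers":1,"delta_pos":[0,0,5.5],"spin":0},{"fingers":1,"delta_pos":[0,0,6.2],"spin":0},{"fingers":1,"delta_pos":[0,0,6.2],"spin":0}]';python3 -m inch '[{"fingers":1,"delta_pos":[0,0,0.4],"spin":0},{"fingers":1,"delta_pos":[0,0,0.7],"spin":0},{"fingers":1,"delta_pos":[0,0,0.7],"spin":0},{"fingers":1,"delta_pos":[0,0,0.7],"spin":0}]'
```

```text
time_s: 28.75
tcp_pos: [0.5544, 0.342, 0.0172]
ee_rot: [[0.993, -0.115, -0.0], [-0.115, -0.993, -0.0], [-0.0, 0.0, -1.0]]
wrist_force: [-0.0, 0.5, -1.9]
gripper_width: 0.252
time_s: 29.15
tcp_pos: [0.5545, 0.3422, 0.0106]
ee_rot: [[0.993, -0.115, 0.0], [-0.115, -0.993, 0.0], [0.0, -0.0, -1.0]]
wrist_force: [-0.2, 0.0, -1.4]
gripper_width: 0.248
```

```bash
python3 -m inch '[{"fingers":1,"delta_pos":[0,0,0.1],"spin":0},{"fingers":3.1,"delta_pos":[0,0,0.1],"spin":0},{"fingers":3.1,"delta_pos":[0,0,0.1],"spin":0},{"fingers":3.1,"delta_pos":[0,0,0.1],"spin":0},{"fingers":3.1,"delta_pos":[0,0,-2],"spin":0},{"fingers":3.1,"delta_pos":[0,0,-5],"spin":0},{"fingers":3.1,"delta_pos":[0,0,-9],"spin":0},{"fingers":3.1,"delta_pos":[0,0,-12.9],"spin":0},{"fingers":3.1,"delta_pos":[0,0,-12.9],"spin":0},{"fingers":3.1,"delta_pos":[0,0,-12.9],"spin":0}]'
python3 - <<'E'
from h import *
save("wrist","w24.png",None,1.4);save("top","t24.png",(120,150,340,270),3.5)
E
```

```text
time_s: 30.15
tcp_pos: [0.5547, 0.3426, 0.1407]
ee_rot: [[0.993, -0.115, 0.002], [-0.115, -0.993, 0.002], [0.002, -0.003, -1.0]]
wrist_force: [-0.6, -0.7, -0.3]
gripper_width: 0.357
```

View pics/w24.png

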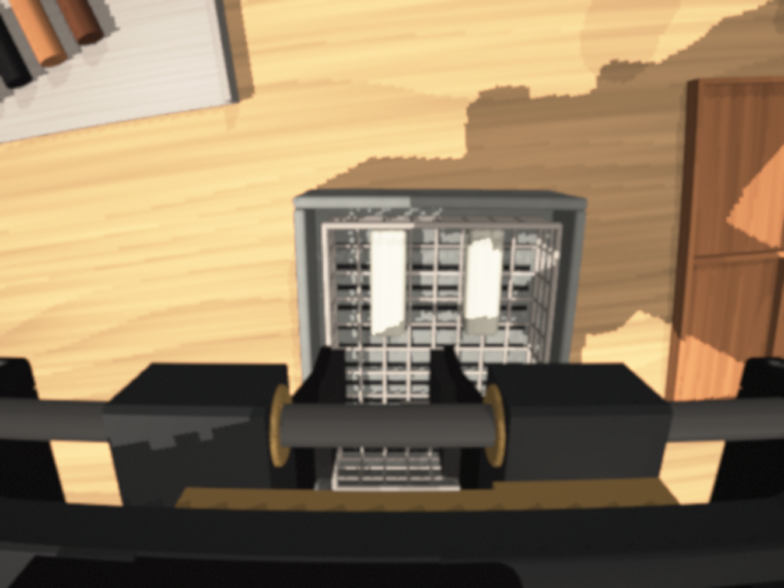

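View pics/t24.png

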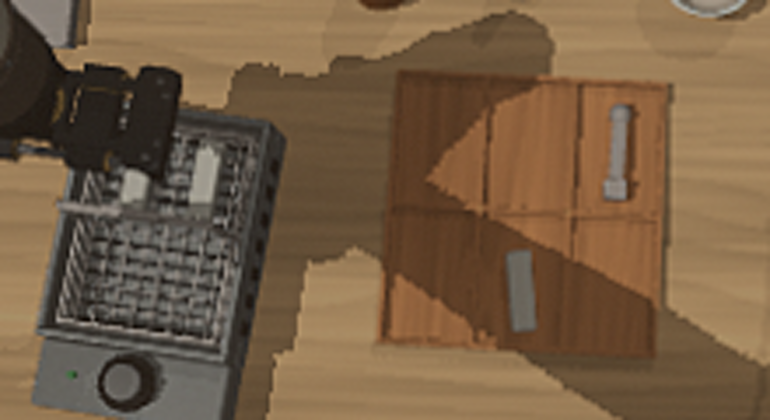

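Both ingots lie flat in the +x half (wrist (388,280) and (484,280)). C is unmoved. For the -x half I'll turn the gripper half round so the camera side points away from the handle.

```bash
python3 -m inch '[{"fingers":3.5,"delta_pos":[-0.5,3,0],"spin":8.4},{"fingers":3.5,"delta_pos":[-1,6,0],"spin":16.8},{"fingers":3.5,"delta_pos":[-1.5,9,0],"spin":25.2},{"fingers":3.5,"delta_pos":[-2,12,0],"spin":33.6},{"fingers":3.5,"delta_pos":[-2.5,15,0],"spin":42},{"fingers":3.5,"delta_pos":[-3,18,0],"spin":50.4},{"fingers":3.5,"delta_pos":[-3.5,21,0],"spin":58.8},{"fingers":3.5,"delta_pos":[-4,24,0],"spin":67.2},{"fingers":3.5,"delta_pos":[-4.5,27,0],"spin":75.6},{"fingers":3.5,"delta_pos":[-5,30,0],"spin":84},{"fingers":3.5,"delta_pos":[-5.4,33,0],"spin":92.4},{"fingers":3.5,"delta_pos":[-5.4,34.3,1],"spin":100.8},{"fingers":3.5,"delta_pos":[-5.4,34.3,1],"spin":109.2},{"fingers":3.5,"delta_pos":[-5.4,34.3,1],"spin":117.6},{"fingers":3.5,"delta_pos":[-5.4,34.3,1],"spin":126},{"fingers":3.5,"delta_pos":[-5.4,34.3,1],"spin":134.4},{"fingers":3.5,"delta_pos":[-5.4,34.3,1],"spin":142.8},{"fingers":3.5,"delta_pos":[-5.4,34.3,1],"spin":151.2},{"fingers":3.5,"delta_pos":[-5.4,34.3,1],"spin":159.6},{"fingers":3.5,"delta_pos":[-5.4,34.3,1],"spin":167.2}]'; python3 -m inch '[{"fingers":3.5,"delta_pos":[0,0,0],"spin":0},{"fingers":3.5,"delta_pos":[0,0,0],"spin":0},{"fingers":3.5,"delta_pos":[0,0,0],"spin":0}]'
python3 - <<'E'
from h import *
print(sense()["joints"].round(1) if hasattr(sense()["joints"],"round") else 0)
save("wrist","w25.png",None,1.4)
E
```

```text
time_s: 32.25
tcp_pos: [0.4603, 0.0073, 0.1279]
ee_rot: [[-0.995, -0.102, -0.003], [-0.102, 0.995, -0.001], [0.003, -0.001, -1.0]]
wrist_force: [-0.7, -0.5, 0.2]
gripper_width: 0.401
time_s: 32.55
tcp_pos: [0.461, 0.0075, 0.1289]
ee_rot: [[-0.994, -0.11, -0.001], [-0.11, 0.994, -0.0], [0.001, -0.0, -1.0]]
wrist_force: [-0.4, -0.6, 0.3]
gripper_width: 0.405
[  21.2    9.4  -26.8   -0.   -53.8 -104.9]
```

View pics/w25.png

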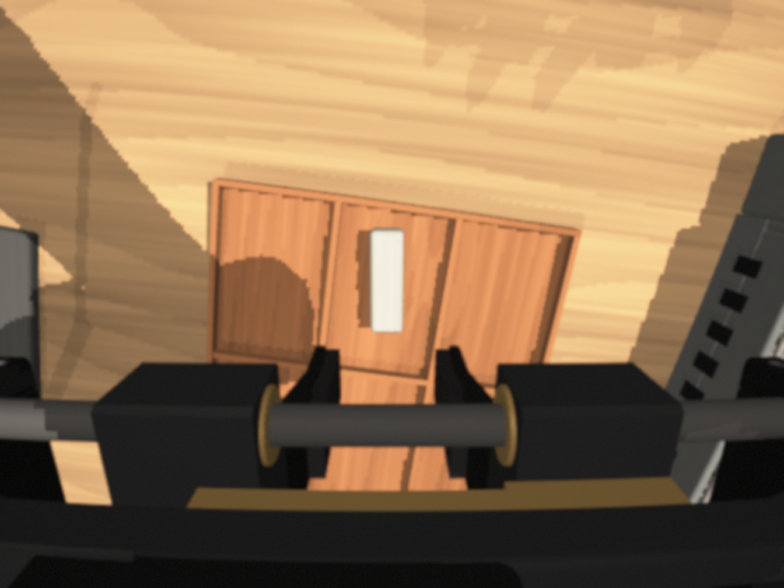

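```bash
python3 - <<'E'
from ing import *
c=get_calibration("wrist");print(pose(c,[(q[0]/1.4,q[1]/1.4) for q in [(372,229),(403,229),(402,331),(372,331)]]),sense()["tcp_pos"])
E
python3 -m inch '[{"fingers":3.5,"delta_pos":[-0.2,0,4],"spin":0},{"fingers":3.5,"delta_pos":[-0.2,0,8],"spin":0},{"fingers":3.5,"delta_pos":[-0.2,0,11],"spin":0},{"fingers":3.5,"delta_pos":[-0.2,0,13],"spin":0},{"fingers":3.5,"delta_pos":[-0.2,0,14.5],"spin":0},{"fingers":3.5,"delta_pos":[-0.2,0,15],"spin":0},{"fingers":3.5,"delta_pos":[-0.2,0,15],"spin":0}]'
python3 - <<'E'
from h import *
save("wrist","w26.png",None,1.4)
E
```

```text
(array([0.4613, 0.008 ]), 'yaw', np.float64(-174.0), 'L', np.float64(0.0692), 'W', np.float64(0.0201)) [0.46109803 0.00753391 0.12899698]
time_s: 33.3
tcp_pos: [0.463, 0.0077, -0.0211]
ee_rot: [[-0.994, -0.109, -0.001], [-0.109, 0.994, -0.001], [0.001, -0.0, -1.0]]
wrist_force: [-0.5, -0.4, -0.2]
gripper_width: 0.404
```

View pics/w26.png

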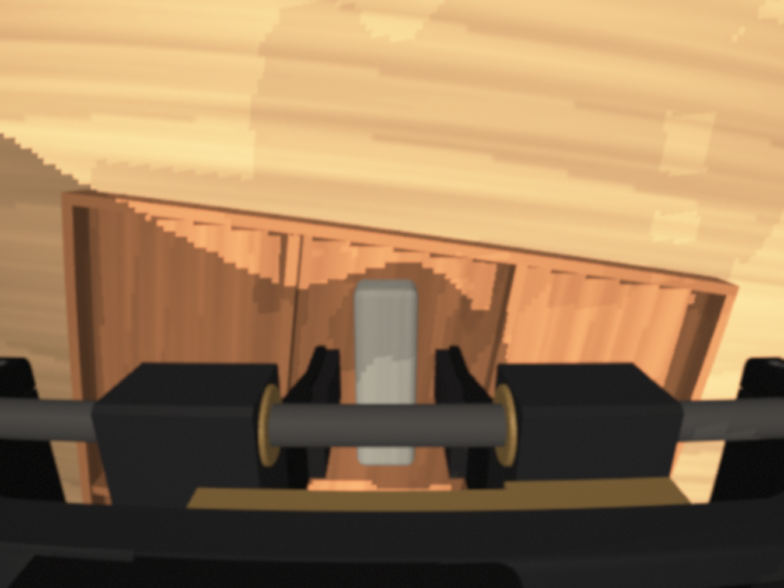

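```bash
python3 -m inch '[{"fingers":1,"delta_pos":[0,0,0],"spin":0},{"fingers":1,"delta_pos":[0,0,0],"spin":0},{"fingers":1,"delta_pos":[0,0,0],"spin":0},{"fingers":1,"delta_pos":[0,0,0],"spin":0},{"fingers":1,"delta_pos":[0,0,0],"spin":0},{"fingers":1,"delta_pos":[0,0,0],"spin":0},{"fingers":1,"delta_pos":[0,0,-2],"spin":0},{"fingers":1,"delta_pos":[0,0,-5],"spin":0},{"fingers":1,"delta_pos":[0,0,-10],"spin":0},{"fingers":1,"delta_pos":[0,0,-14],"spin":0},{"fingers":1,"delta_pos":[0,0,-16],"spin":0},{"fingers":1,"delta_pos":[0,0,-16],"spin":0},{"fingers":1,"delta_pos":[0,0,-16],"spin":0}]'
python3 - <<'E'
from h import *
save("wrist","w27.png",None,1.4);save("scene","s27.png",(180,150,480,370),2.6)
E
```

```text
time_s: 34.65
tcp_pos: [0.4621, 0.0078, 0.1383]
ee_rot: [[-0.994, -0.107, -0.002], [-0.107, 0.994, 0.0], [0.002, 0.001, -1.0]]
wrist_force: [0.1, -0.1, -2.6]
gripper_width: 0.248
```

View pics/s27.png

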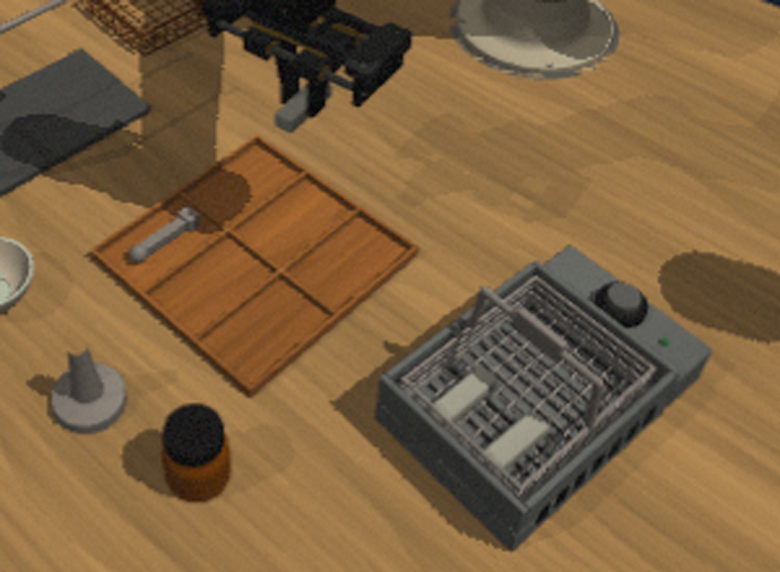

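```bash
python3 -m inch '[{"fingers":1,"delta_pos":[-0.4,4,0],"spin":2},{"fingers":1,"delta_pos":[-0.8,8,0],"spin":4},{"fingers":1,"delta_pos":[-1.2,12,0],"spin":6},{"fingers":1,"delta_pos":[-1.6,16,0],"spin":8},{"fingers":1,"delta_pos":[-2,20,0],"spin":10},{"fingers":1,"delta_pos":[-2.4,24,0],"spin":12},{"fingers":1,"delta_pos":[-2.8,28,0],"spin":12.9},{"fingers":1,"delta_pos":[-2.8,31.5,0],"spin":12.9},{"fingers":1,"delta_pos":[-2.8,31.5,0],"spin":12.9},{"fingers":1,"delta_pos":[-2.8,31.5,3],"spin":12.9},{"fingers":1,"delta_pos":[-2.8,31.5,5],"spin":12.9},{"fingers":1,"delta_pos":[-2.8,31.5,5],"spin":12.9},{"fingers":1,"delta_pos":[-2.8,31.5,5],"spin":12.9}]'
python3 - <<'E'
from h import *
save("wrist","w28.png",None,1.4);save("scene","s28.png",(300,180,480,370),4)
E
```

```text
time_s: 36.05
tcp_pos: [0.457, 0.3231, 0.0884]
ee_rot: [[-0.993, 0.117, -0.001], [0.117, 0.993, -0.002], [0.001, -0.003, -1.0]]
wrist_force: [0.2, -0.6, -0.9]
gripper_width: 0.249
```

View pics/w28.png

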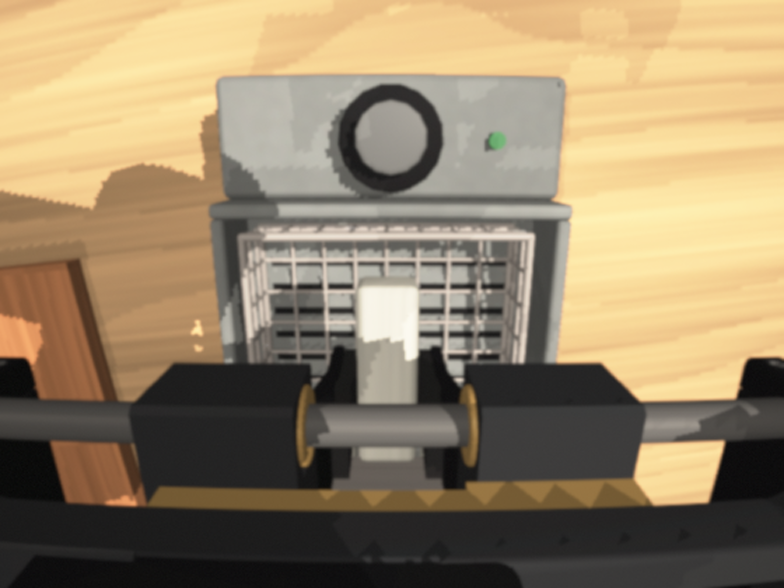

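View pics/s28.png

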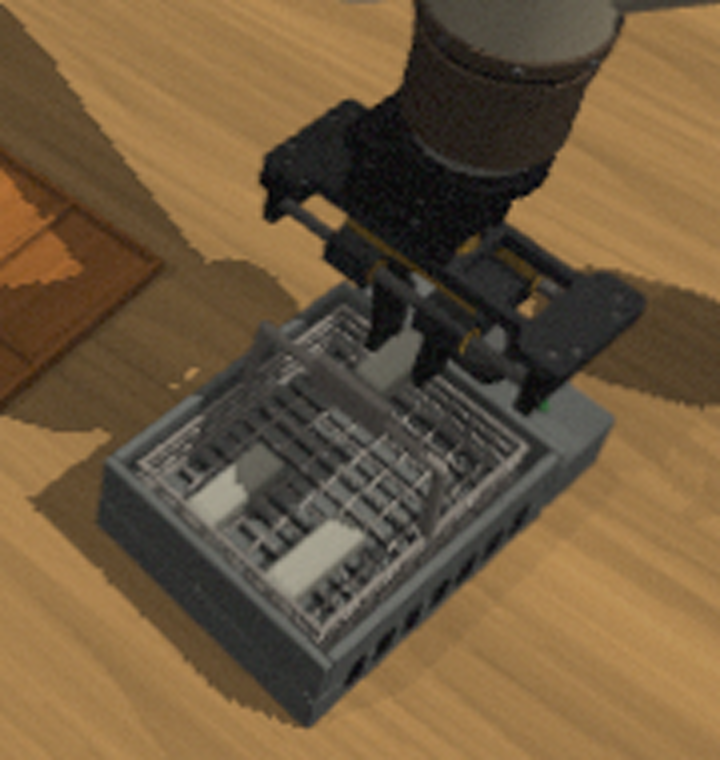

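```bash
python3 -m inch '[{"fingers":1,"delta_pos":[0,0,1.5],"spin":0},{"fingers":1,"delta_pos":[0,0,3],"spin":0},{"fingers":1,"delta_pos":[0,0,4.5],"spin":0},{"fingers":1,"delta_pos":[0,0,6],"spin":0},{"fingers":1,"delta_pos":[0,0,7.2],"spin":0},{"fingers":1,"delta_pos":[0,0,7.2],"spin":0}]';python3 -m inch '[{"fingers":1,"delta_pos":[0,0,0.4],"spin":0},{"fingers":1,"delta_pos":[0,0,0.7],"spin":0},{"fingers":1,"delta_pos":[0,0,0.7],"spin":0},{"fingers":1,"delta_pos":[0,0,0.7],"spin":0}]'
```

```text
time_s: 36.75
tcp_pos: [0.4567, 0.3233, 0.0165]
ee_rot: [[-0.993, 0.117, -0.002], [0.117, 0.993, -0.002], [0.001, -0.002, -1.0]]
wrist_force: [-1.0, -1.0, -2.5]
gripper_width: 0.245
time_s: 37.15
tcp_pos: [0.4573, 0.3242, 0.0107]
ee_rot: [[-0.993, 0.117, 0.001], [0.117, 0.993, 0.001], [-0.0, 0.001, -1.0]]
wrist_force: [-0.0, -0.1, -2.2]
gripper_width: 0.246
```

```bash
python3 -m inch '[{"fingers":1,"delta_pos":[0,0,0.1],"spin":0},{"fingers":3.1,"delta_pos":[0,0,0.1],"spin":0},{"fingers":3.1,"delta_pos":[0,0,0.1],"spin":0},{"fingers":3.1,"delta_pos":[0,0,0.1],"spin":0},{"fingers":3.1,"delta_pos":[0,0,-2],"spin":0},{"fingers":3.1,"delta_pos":[0,0,-5],"spin":0},{"fingers":3.1,"delta_pos":[0,0,-9],"spin":0},{"fingers":3.1,"delta_pos":[0,0,-12.9],"spin":0},{"fingers":3.1,"delta_pos":[0,0,-12.9],"spin":0},{"fingers":3.1,"delta_pos":[0,0,-12.9],"spin":0}]'
python3 - <<'E'
from h import *
_,c=save("wrist","w29.png",None,1.4);save("top","t29.png",(120,150,340,270),3.5);save("scene","s29.png",(180,150,480,370),2.6)
E
```

```text
time_s: 38.15
tcp_pos: [0.4573, 0.3244, 0.1403]
ee_rot: [[-0.993, 0.117, 0.001], [0.117, 0.993, 0.002], [-0.001, 0.002, -1.0]]
wrist_force: [-0.8, -0.6, -1.4]
gripper_width: 0.357
```

View pics/w29.png

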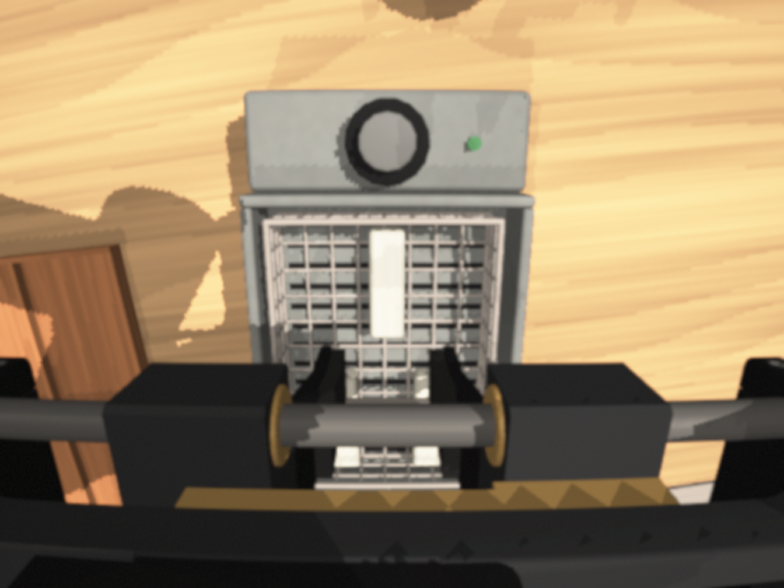

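View pics/s29.png

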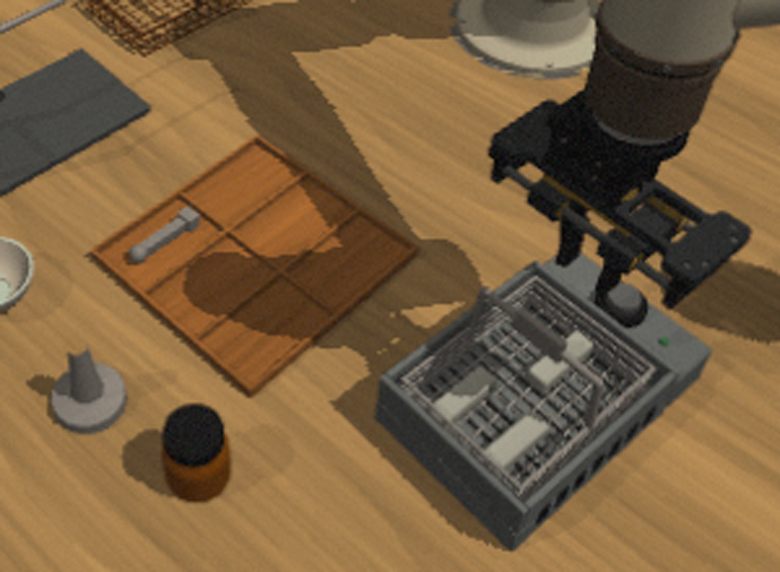

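View pics/t29.png

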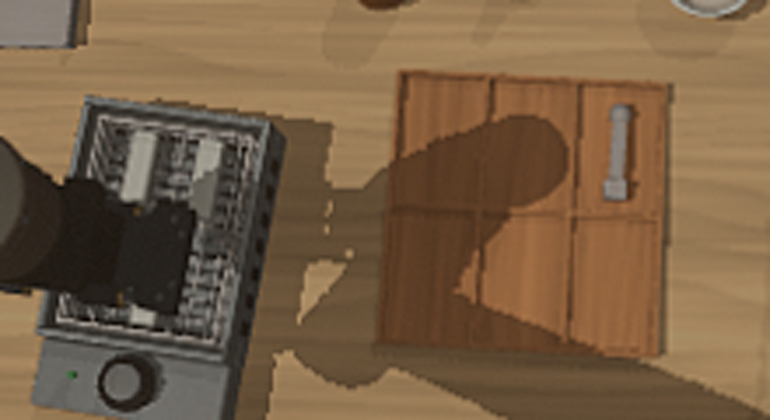

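```bash
python3 - <<'E'
from h import *
W=get_calibration("wrist");T=get_calibration("top");S=get_calibration("scene")
w=(388/1.4,141/1.4);t=(120+127/3.5,150+381/3.5);s=(180+626/2.6,150+299/2.6)
print(tri([(W,w),(T,t),(S,s)]))
for c,p in [(W,w),(T,t),(S,s)]: print(atz(c,p,.065).round(4))
for n,b in [("wrist",W),("scene",S),("top",T)]:
  for r in spot_point(n,"start_top")[:2]:
    px=np.array(r["location"])*[560,420];print(n,round(r["conf"],2),px.round(1),atz(b,px,.065).round(4))
save("wrist","w30.png",(200,40,360,160),5)
E
```

```text
(array([0.37025813, 0.33482708, 0.06356518]), [array([1.3, 0.6]), array([-0.8,  0.6]), array([-1.4, -0.2])])
[0.3698 0.3339 0.065 ]
[0.3721 0.3323 0.065 ]
[0.3696 0.3379 0.065 ]
scene 0.7 [423.3 263.4] [0.361  0.3398 0.065 ]
top 0.74 [157.  208.9] [0.52   0.3423 0.065 ]
top 0.59 [153.8 259.5] [0.37   0.3396 0.065 ]
```

View pics/w30.png

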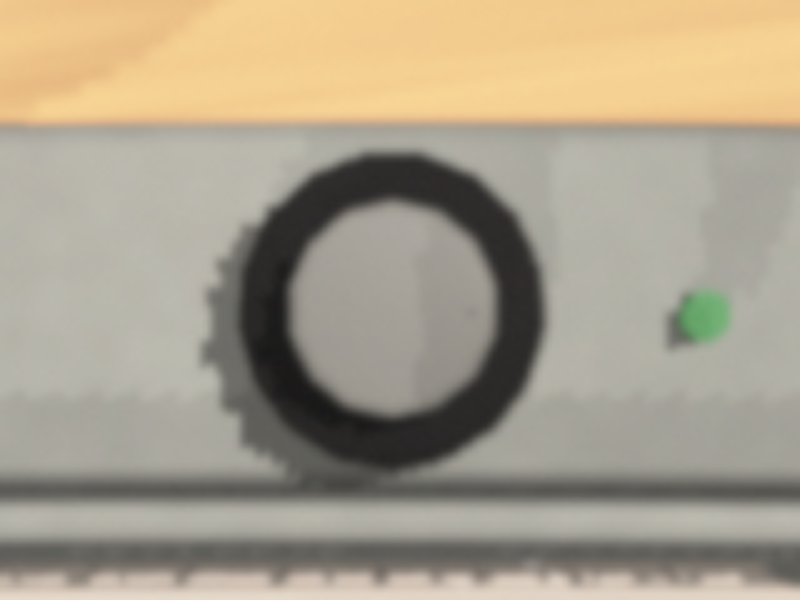

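The tray now holds only the punch, and all three ingots are in the basket: scene crop (465,395) and (517,440), plus C at about (560,360) in the -x half. I'll shut the fingers and move over the button at about (0.3705, 0.334).

```bash
python3 -m inch '[{"fingers":0,"delta_pos":[2,0,0],"spin":0},{"fingers":0,"delta_pos":[5,0,0],"spin":0},{"fingers":0,"delta_pos":[8.7,0,0],"spin":0},{"fingers":0,"delta_pos":[8.7,0,2],"spin":0},{"fingers":0,"delta_pos":[8.7,0,5],"spin":0},{"fingers":0,"delta_pos":[8.7,0,8.4],"spin":0},{"fingers":0,"delta_pos":[8.7,0,8.4],"spin":0},{"fingers":0,"delta_pos":[8.7,0,8.4],"spin":0}]'
python3 - <<'E'
from h import *
save("wrist","w31.png",None,1.4);save("scene","s31.png",(340,180,500,340),4)
E
```

```text
time_s: 39.3
tcp_pos: [0.371, 0.3341, 0.0554]
ee_rot: [[-0.993, 0.116, -0.0], [0.116, 0.993, -0.001], [-0.0, -0.001, -1.0]]
wrist_force: [1.0, 0.1, -0.2]
gripper_width: 0.006
```

View pics/w31.png

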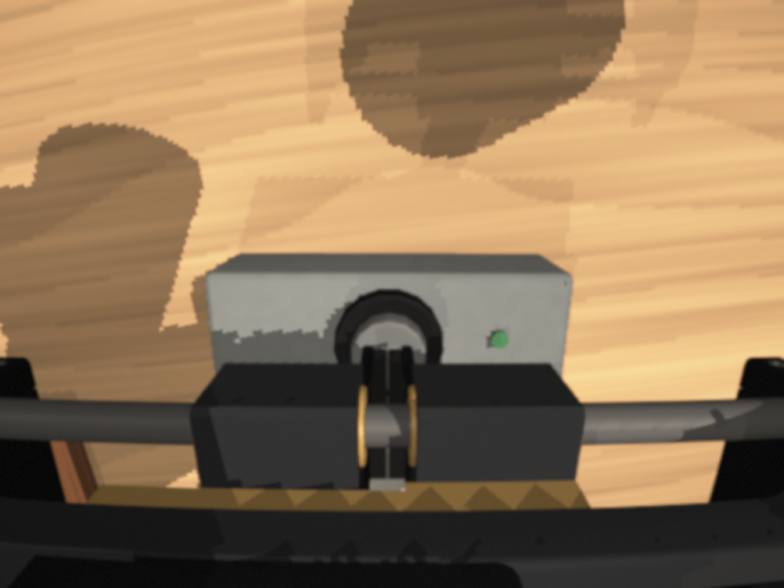

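View pics/s31.png

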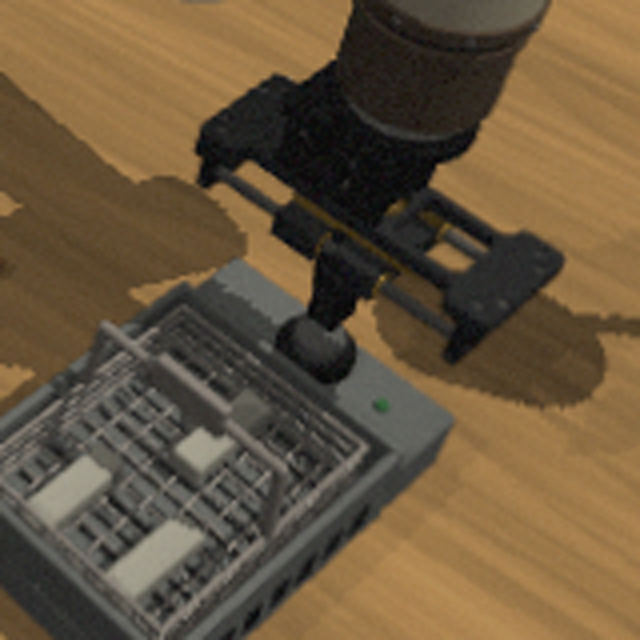

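```bash
python3 -m inch '[{"fingers":0,"delta_pos":[0,0,0.6],"spin":0},{"fingers":0,"delta_pos":[0,0,1.2],"spin":0},{"fingers":0,"delta_pos":[0,0,1.2],"spin":0}]';python3 -m inch '[{"fingers":0,"delta_pos":[0,0,0.4],"spin":0},{"fingers":0,"delta_pos":[0,0,0.4],"spin":0}]';python3 -m inch '[{"fingers":0,"delta_pos":[0,0,0.3],"spin":0},{"fingers":0,"delta_pos":[0,0,0.3],"spin":0}]'
```

```text
time_s: 39.7
tcp_pos: [0.3704, 0.3337, 0.0429]
ee_rot: [[-0.993, 0.117, -0.001], [0.117, 0.993, -0.001], [0.001, -0.001, -1.0]]
wrist_force: [0.2, -0.4, 0.0]
gripper_width: 0.008
time_s: 39.9
tcp_pos: [0.3708, 0.3343, 0.0392]
ee_rot: [[-0.993, 0.117, 0.0], [0.117, 0.993, 0.0], [-0.0, 0.0, -1.0]]
wrist_force: [-0.3, -0.1, 0.7]
gripper_width: 0.007
time_s: 40.1
tcp_pos: [0.3709, 0.3344, 0.0365]
ee_rot: [[-0.993, 0.116, 0.0], [0.116, 0.993, 0.0], [-0.0, 0.0, -1.0]]
wrist_force: [-0.7, -0.4, 2.9]
gripper_width: 0.006
```

```bash
python3 -m inch '[{"fingers":0,"delta_pos":[0,0,0.2],"spin":0},{"fingers":0,"delta_pos":[0,0,0.2],"spin":0}]';python3 -m inch '[{"fingers":0,"delta_pos":[0,0,0.2],"spin":0},{"fingers":0,"delta_pos":[0,0,0.2],"spin":0}]';python3 -m inch '[{"fingers":0,"delta_pos":[0,0,0.2],"spin":0},{"fingers":0,"delta_pos":[0,0,0.2],"spin":0}]'
```

```text
time_s: 40.3
tcp_pos: [0.3709, 0.3344, 0.0345]
ee_rot: [[-0.993, 0.117, 0.0], [0.117, 0.993, 0.0], [-0.0, 0.0, -1.0]]
wrist_force: [0.2, -0.7, 4.4]
gripper_width: -0.002
time_s: 40.5
tcp_pos: [0.371, 0.3344, 0.0332]
ee_rot: [[-0.993, 0.116, 0.001], [0.116, 0.993, 0.0], [-0.001, 0.0, -1.0]]
wrist_force: [-3.1, -0.8, 9.0]
gripper_width: 0.003
time_s: 40.7
tcp_pos: [0.371, 0.3344, 0.0329]
ee_rot: [[-0.993, 0.115, 0.001], [0.115, 0.993, 0.0], [-0.001, 0.0, -1.0]]
wrist_force: [-5.3, -4.1, 21.0]
gripper_width: 0.009
```

The button is hard against its stop: force rose from about 4.4 N to 21 N within the last 1.5 mm, and the travel is about 6 mm. I'll release it and retreat.

```bash
python3 -m inch '[{"fingers":0,"delta_pos":[0,0,0],"spin":0},{"fingers":0,"delta_pos":[0,0,-2],"spin":0},{"fingers":0,"delta_pos":[0,0,-6],"spin":0},{"fingers":0,"delta_pos":[0,0,-11],"spin":0},{"fingers":0,"delta_pos":[0,0,-16],"spin":0},{"fingers":0,"delta_pos":[0,-5,-18],"spin":0},{"fingers":0,"delta_pos":[0,-10,-18],"spin":0},{"fingers":0,"delta_pos":[0,-15,-18],"spin":0},{"fingers":0,"delta_pos":[0,-20,-18],"spin":0},{"fingers":0,"delta_pos":[-2,-24,-18],"spin":0},{"fingers":0,"delta_pos":[-2,-24,-18],"spin":0},{"fingers":0,"delta_pos":[-2,-24,-18],"spin":0}]'
python3 - <<'E'
from h import *
save("scene","s32.png",None,1.4);save("scene","s33.png",(315,225,465,365),5);save("top","t32.png",None,1.4)
E
```

```text
time_s: 41.9
tcp_pos: [0.3624, 0.0924, 0.21]
ee_rot: [[-0.993, 0.12, -0.0], [0.12, 0.993, 0.0], [0.001, 0.0, -1.0]]
wrist_force: [-0.3, 0.3, -0.4]
gripper_width: 0.003
```

View pics/s32.png

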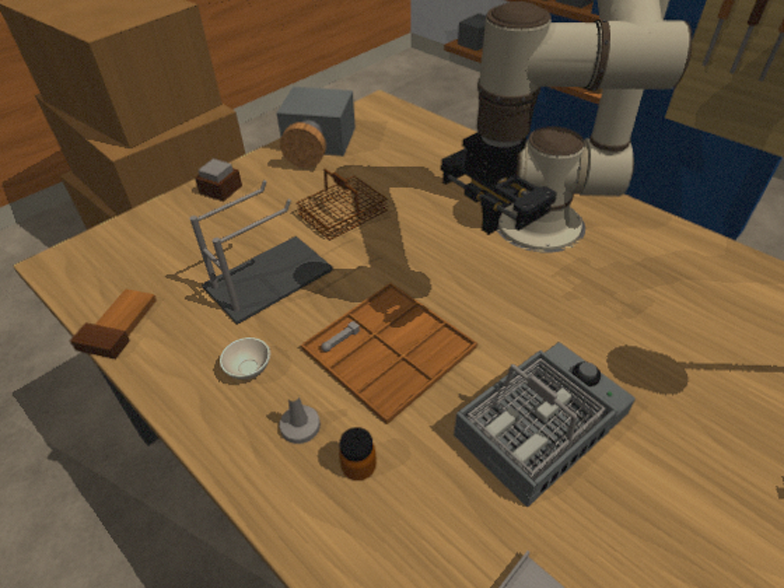

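View pics/s33.png

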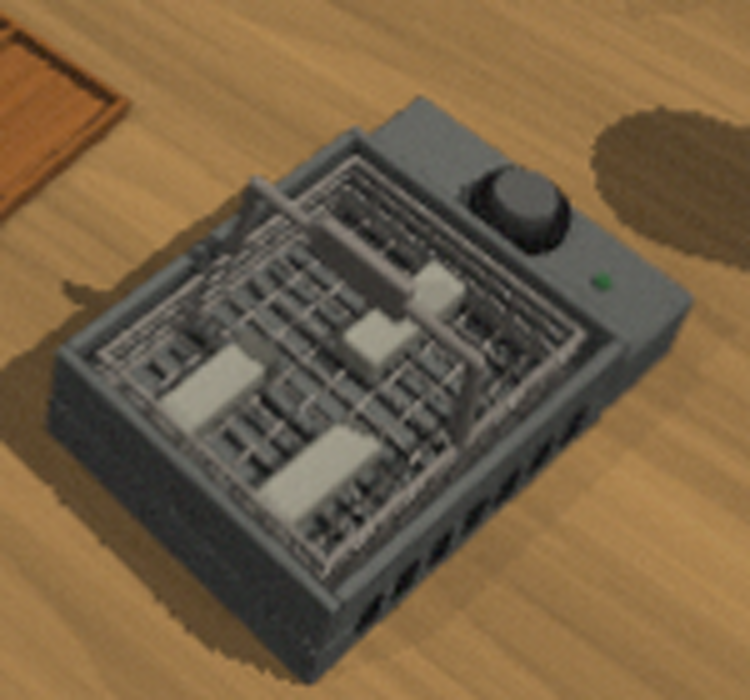

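View pics/t32.png

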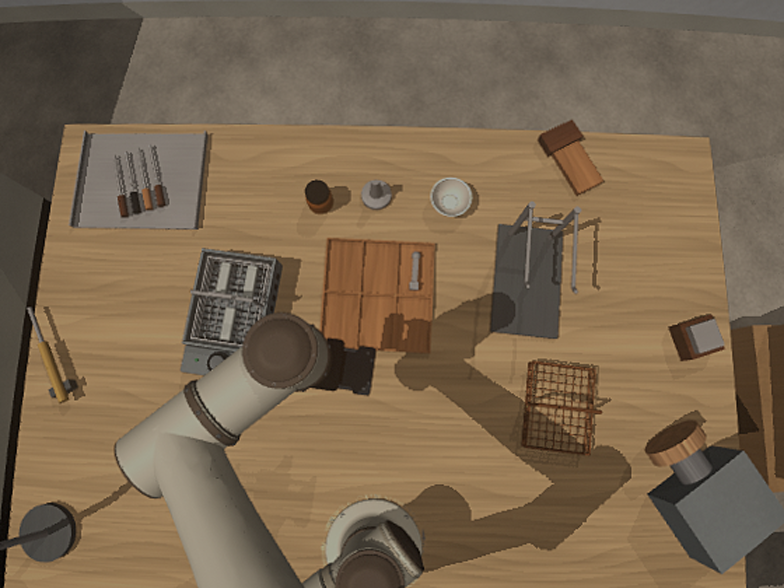

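The final views show everything in place. All three ingots are in the basket, seated in the well (dryer at scene (545,420)). The button is back up at (587,372), and the tray at (390,345) holds only the punch. Bowl, jar, stake and brown look-alike basket are where they were, and the robot touches nothing.

```bash
python3 -c "
from station import *
print(finish_job())"
```

```text
the job is handed in; nothing more can be done
None
```

The job is done and handed in at about 42 s of robot time. I lifted the grey basket off its hooks and set it in the dryer's well. All three ingots present today went into it, two in the +x half and one in the -x half. Then I pressed the start button to its stop (21 N, about 6 mm of travel) and let it go.

**Last checks:**
- In the final pictures the basket sits level inside the dryer's rim, with the ingots flat in it. The button is back up, and only the punch is left in the tray.
- The bowl, jar, stake and brown look-alike basket look unmoved, by eye.
- The gripper is clear of everything.

**What failed or disagreed:**
- My first grasp of the handle closed above the grip plate, because the real fingertips sit about 25–28 mm higher than the reported TCP suggests. I corrected for that, and every later grasp held on the first try. The basket was not disturbed by the miss.
- The camera estimates of the well and basket positions differed by 2–3 mm, within the 8 mm of play.

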